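# Clamp a hydraulic cylinder with the inclined lever spindle

### The job

Clamp the blue hydraulic cylinder where it lies against its black stop: screw the red-levered spindle of the table clamp in (clockwise) with its lever raised until the foot bears snugly on the barrel, without forcing it, then fold the red lever down fully closed and let go. Leave the cylinder in place against the stop and do not disturb the other things on the table.

Things in the scene. Friction and masses are not known exactly. Their poses are not given: they have to be found in the camera images.
- fixture: Grey steel base plate 200 x 270 x 12 mm fixed on the table, with a black angle stop on it (upright leg 60 mm tall above the plate, 200 mm wide). Origin: underside of the plate, below the long axis of the clamped cylinder; x points from the cylinder to the stop (stop face at x = 30 mm), y along the cylinder, z up. The plate spans x -60 to 140 mm.
- clamp: Table clamp, fixed: round column (25 mm across) standing behind the stop at x = 100 mm, black arm (26 mm wide, 30 mm high, its top 127 mm above the table) reaching back over the cylinder to a round boss. Axes as the fixture's; origin below the cylinder's axis, at the clamp's middle in y, set by hand so its height is only known to a few mm. The spindle runs in the boss, leaning 35 deg from vertical: from the foot on the barrel up and towards -x (the robot's side).
- lever_pin (a point): Hinge pin of the red lever, in the fork on the spindle's head, about 145 mm above the table. Turns with the spindle. Its z axis is the spindle's axis, pointing up and out of the boss; its x axis is the direction in which the lever folds down; y is along the pin. Fork and collar reach 13 mm around the axis, up to 8 mm above the pin.
- lever_end (a point): Free end of the red lever, 85 mm from the pin. The red part is a bar 16 mm (along the fold direction) by 15 mm (along the pin), from 22 to 85 mm from the pin; it can be pinched across either pair of faces. Axes move with the lever: z along it away from the pin.
- spindle (a joint): Turn in rad; grows when screwed IN, clockwise seen from the lever (negative about lever_pin z), drawing the lever in 8 mm a turn. Free turning takes 0.15 N m. Once the foot bears, its press climbs 170 N per rad and gives back 0.2 N m per rad even at rest; more while turning. Where it is snug (20 to 150 N on the barrel) differs each time, 1.5 to 4.6 rad from the start: feel for it. Limits -1.5 to 7.5.
- lever (a joint): Red cam lever, rad: 0 raised (in line with the spindle), 1.57 folded fully shut (square to it, flat over the head). Stiff hinge, stays where left (0.25 N m, up to about 0.45 N m while it clamps). Folding pushes the foot out 1 mm further; clamps properly only if the spindle was snug first.
- foot: Round flat brass foot, 28 mm across, on the lower end of the spindle; it turns with the spindle, and presses on the top near side of the blue barrel. Origin on the spindle axis 40 mm below lever_pin when the lever is raised (the foot's face is 54 mm further down). At the start it stands 2 to 6 mm off the barrel.
- cylinder: Hydraulic cylinder lying on the plate along y, loose, about 2 kg: blue barrel 54 mm across, black square heads 60 x 60 x 16 mm at both ends touching the stop, 178 mm over the heads, rod eye at the +y end. Origin: middle of its underside, on the plate. To be left in place.
- block: Bystander: loose pale wooden block 55 x 85 x 45 mm beside the fixture; origin: centre of its underside. Leave alone.
- coupling: Bystander: loose brass hose coupling standing upright, 36 mm across, 60 mm tall, beside the fixture; origin: centre of its underside. Leave alone.
- wrench: Bystander: loose steel open-ended wrench 160 mm long lying on the table in front of the fixture; origin: centre of its underside. Leave alone.
Things that resemble listed ones, but are neither listed nor needed, are in the scene too. Of the things that look like the cylinder, the larger one is meant.

How it is judged:
By the outcome, as a careful person would: the job done as asked, in the order asked, and still so for the second after the job is handed in, with the robot touching nothing.
It also fails if it takes over 58 s, if anything falls off the work surface, if the arm or the gripper's body presses on something with over 40 N, if the wrist force passes 120 N, or if a joint passes its speed limit or range.

### The arm

A 7-joint arm with a two-finger parallel gripper is mounted at the origin on the work surface. World frame = base frame: x ahead of the robot, y to its left, z up, the work surface at z = 0. Lengths are in m, angles in rad, forces in N, time in s.
With the tool pointing down it reaches from about 0.425 to 0.875 m from the base axis. Payload 4.7 kg.
Tool frame: the origin (TCP) lies on the front face of the gripper's body, between the roots of the fingers; the fingertips stand 70 mm ahead of it and the grasp point (between the pads) lies 51 mm ahead of it (bot.tip_extent is the x of the fingertips in the tool frame, in m); x points along the fingers, z is the direction in which the jaws open and shut, and the axes are right-handed (so a half turn about x gives the same grasp; the last joint's range is limited). The gripper opens to 87 mm and grips with 3 to 60 N. Pads are 19 mm wide; open, the fingers measure 117 mm over their backs; the gripper's body (75 mm by 190 mm) begins 51 mm behind the grasp point.
Start: joints at [-1.158, 0.321, -0.07, 1.45, 0.023, 1.371, -0.057], TCP at [0.252, 0.599, 0.292] pointing down, gripper open.
Joint ranges: [-2.86, 2.86], [-0.3, 2.09], [-1.38, 1.24], [0.06, 2.45], [-1.56, 4.7], [0.09, 2.05], [-2.69, 2.69]. Speed limits (rad/s): [2.57, 2.57, 3.14, 3.14, 3.14, 3.14, 3.14].

### API

Orientations are given as a rotation vector (axis times angle).
In Python, from cell import bot gives the robot as it stands.
- The arm moves only by the tool move_arm, never from a script. Its argument "deltas" is a list of rows, each a list of 5 numbers: the shift along the world's x, y, z in m, then the turn about the world's z in degrees, then the closure, from 0 (fully open) to 1 (shut). A call has 1 to 10 rows; each row is the pose to reach, as a shift and turn from the pose commanded when the call began; what a row does not reach only later rows make up. A row lasts 1/10 s, in which the tool goes at most 50 mm and 8.59 degrees, less where a joint would pass 70% of its speed; a pose out of reach is approached as far as the arm can. A call with a gripper value outside its range is refused whole. The fingers move at their own pace and stop on an object; "squeeze" is the grip in N (left out, the last holds). Time passes only in rows, so rows that repeat a pose let the fingers close. It gives the time, the measured TCP pose, the force and the opening at its end, in the units of the state.
- bot.get_state(): the state, without advancing time (a new reading comes with each control period).
- bot.get_image(name): name is "side" or "top" or "wrist"; returns the picture (384x512x3 uint8, blue, green, red); there is no depth.
- bot.camera_info(name): a dict with "vfov" (degrees; the focal length in pixels is half the picture's height over the tangent of half this angle, whatever the lens; pixels are square), "cx", "cy" (the principal point, pixels), "pose" (4x4, takes a point from camera to world coordinates); the wrist camera has in their place "mount" (4x4, takes a point from camera to tool coordinates, whose origin is the TCP and whose axes are the tool frame's). Camera axes: x right, y down, z forward; pixel columns grow to the right and rows downward; lengths in m; the calibration is good to about 2 mm. The wrist camera is an equidistant fisheye: a pixel r from the principal point sees the ray r / f radians off the axis. A picture is of the moment at which its call begins: read the wrist's pose just before it. camera_info takes no time and is no camera call.
- bot.hand_in(): hands the job in, once; it reports no verdict.
Trained networks look in the newest picture that a camera, given by its name, has taken for a name from the list of things; names that differ only in an ending like _2 or _b are one class to them, and where a whole thing is asked for, a point or a joint stands for the part that bears it (a point fixed in the world has none). Each returns a list of dicts, best first, with "p" (0 to 1); they miss things now and then, are a little off and sometimes report something else, mostly with a low value. They report only what shows in the picture. A call takes as long as a camera call. They do not tell look-alikes from the thing itself.
- bot.outline_of(target, camera): "region" (384x512 bool, what is visible of it) and "extent" ([centre column, centre row, width, height] in pixels, round what is visible of it).
The state is a dict: "clock": time; "joints": joint angles; "dq": joint speeds; "joint_torque": joint torques, N m; "eef_pos": TCP position; "eef_rot": TCP orientation; "wrist_force": force on the tool from outside, world axes, zero at the start; "torque": the same for the moment, N m; "gripper_width": opening from 0.0 (shut) to 1.0 (fully open).
Only numpy, scipy, OpenCV 4.12 (cv2) and the standard library are available. Lean on these libraries where they do the work, as an engineer would, in place of code of your own. Each camera call takes 0.05 s, during which the arm holds its last target.

## Working session

There is one attempt and no reset: what is moved stays moved. The work goes in short steps, Python scripts to look and compute and a tool call to move; the robot and the scene stay as the last step left them, time stands still between calls to the robot, and variables do not carry over. Pictures are saved under pics/ and viewed, and the job is handed in when it is done.

Besides the shell and the picture viewer there is one more tool, called by a JSON object that holds its "api" and its "payload", one argument or row to a line. move_arm: Moves the arm, as the interface text tells. Its arguments: {"type":"object","properties":{"deltas":{"type":"array","items":{"type":"array","items":{"type":"number"}}},"squeeze":{"type":"number"}},"required":["deltas"]}

```bash
ls; mkdir -p pics
python3 - <<'E'
from cell import bot
import cv2
s=bot.get_state();print(s)
for n in("side","top","wrist"):
    cv2.imwrite(f"pics/a_{n}.png",bot.get_image(n)); print(n,bot.camera_info(n))
E
```

```text
pics
{'clock': 0.0, 'joints': array([-1.1579035 ,  0.32181911, -0.0700849 ,  1.45170825,  0.0226017 ,
        1.3707888 , -0.05688021]), 'dq': array([ 0.00164916,  0.0011736 , -0.0003314 ,  0.00079964, -0.00045772,
        0.00213815,  0.00148631]), 'joint_torque': array([ 8.25380466e-04, -4.91289139e+01, -4.03392361e-01, -3.12528312e+01,
       -6.38298341e-02,  4.39305918e-02,  1.84798878e-04]), 'eef_pos': array([0.25227146, 0.5985791 , 0.29114722]), 'eef_rot': array([-0.91181947,  1.37344851,  0.90991885]), 'wrist_force': array([-0.35207424, -0.12370037,  0.1274855 ]), 'torque': array([-0.04384217,  0.0114051 , -0.03083578]), 'gripper_width': 1.0002768283010812}
side {'vfov': 53.0785180474618, 'cx': 253.61254246214574, 'cy': 197.00735634527905, 'pose': array([[ 0.69997611, -0.35804112,  0.61793203,  0.05729353],
       [-0.71413744, -0.3586855 ,  0.60112596, -0.47187009],
       [ 0.00641545, -0.86206222, -0.50676186,  0.59167457],
       [ 0.        ,  0.        ,  0.        ,  1.        ]])}
top {'vfov': 57.559093993965256, 'cx': 260.65477956674613, 'cy': 191.08354825681135, 'pose': array([[ 0.01390285, -0.98955854,  0.14345942,  0.47055674],
       [-0.99955081, -0.00994461,  0.02827162,  0.02195204],
       [-0.02654977, -0.14378804, -0.9892523 ,  1.07408357],
       [ 0.        ,  0.        ,  0.        ,  1.        ]])}
wrist {'vfov': 65.70646984690485, 'cx': 254.5651559128443, 'cy': 190.88279601908644, 'mount': array([[-8.03513018e-04, -2.68430387e-01,  9.63298750e-01,
        -9.29962808e-02],
       [ 2.77160941e-05, -9.63299067e-01, -2.68430452e-01,
         7.33589254e-02],
       [ 9.99999677e-01, -1.88988484e-04,  7.81463182e-04,
         1.06592635e-04],
       [ 0.00000000e+00,  0.00000000e+00,  0.00000000e+00,
         1.00000000e+00]])}
```

View pics/a_side.png

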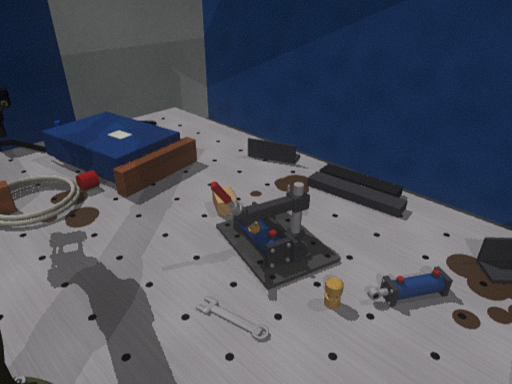

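View pics/a_top.png

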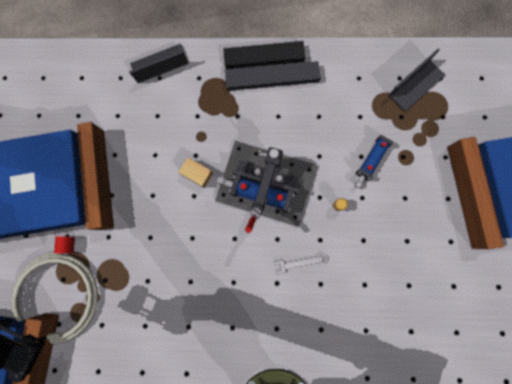

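View pics/a_wrist.png

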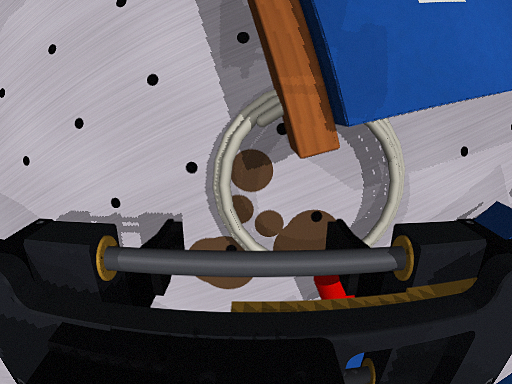

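```bash
cat > h.py <<'E'
from cell import bot
import cv2, numpy as np, pickle
from scipy.spatial.transform import Rotation as R
def proj(n,P,T=None):
    i=bot.camera_info(n); f=192/np.tan(np.radians(i["vfov"])/2)
    M=i["pose"] if T is None else T@i["mount"]
    p=(np.atleast_2d(P)-M[:3,3])@M[:3,:3]
    if n=="wrist":
        r=np.hypot(p[:,0],p[:,1]); th=np.arctan2(r,p[:,2]); return np.c_[i["cx"]+f*th*p[:,0]/r, i["cy"]+f*th*p[:,1]/r]
    return np.c_[i["cx"]+f*p[:,0]/p[:,2], i["cy"]+f*p[:,1]/p[:,2]]
def ray(n,uv,T=None):
    i=bot.camera_info(n); f=192/np.tan(np.radians(i["vfov"])/2)
    M=i["pose"] if T is None else T@i["mount"]
    d=np.array([uv[0]-i["cx"],uv[1]-i["cy"]])/f
    if n=="wrist":
        t=np.hypot(*d); v=np.r_[d/t*np.sin(t),np.cos(t)]
    else: v=np.r_[d,1]
    v=M[:3,:3]@v; return M[:3,3],v/np.linalg.norm(v)
def plane(n,uv,z,T=None):
    o,d=ray(n,uv,T); return o+d*(z-o[2])/d[2]
def tri(rays):
    A=0;b=0
    for o,d in rays:
        Q=np.eye(3)-np.outer(d,d);A=A+Q;b=b+Q@o
    X=np.linalg.solve(A,b); return X,[np.linalg.norm((np.eye(3)-np.outer(d,d))@(X-o)) for o,d in rays]
def tool():
    s=bot.get_state();T=np.eye(4);T[:3,:3]=R.from_rotvec(s["eef_rot"]).as_matrix();T[:3,3]=s["eef_pos"];return T
E
python3 - <<'E'
from h import *
out={}
for n in("side","top"):
    for t in ("lever_end","fixture","clamp","cylinder"):
        if n=="side" and t=="fixture" : pass
        for d in bot.outline_of(t,n)[:2]:
            print(n,t,round(d["p"],2),np.round(d["extent"],1)); out.setdefault((n,t),d["region"])
pickle.dump(out,open("o.pkl","wb"))
for n in("side","top"):
    c,r=np.nonzero(out[n,"lever_end"])[::-1]; print(n,np.c_[c,r].min(0),np.c_[c,r].max(0))
print(tool())
a=cv2.imread("pics/a_side.png")[160:300,190:360];cv2.imwrite("pics/b_side.png",cv2.resize(a,None,fx=4,fy=4,interpolation=cv2.INTER_CUBIC))
a=cv2.imread("pics/a_top.png")[130:250,200:340];cv2.imwrite("pics/b_top.png",cv2.resize(a,None,fx=5,fy=5,interpolation=cv2.INTER_CUBIC))
E
```

```text
side lever_end 0.65 [260.8 208.6 103.6  57.7]
side lever_end 0.64 [225.8 192.4  29.7  25.5]
side fixture 0.94 [278.7 249.4 121.6  74.9]
side clamp 0.79 [261.4 209.1 100.   57.9]
side cylinder 0.72 [411.4 288.3  83.   39.6]
top lever_end 0.69 [252.1 222.1  12.4  18.4]
top fixture 0.94 [266.1 182.8 101.9  86.3]
top clamp 0.93 [263.6 188.3  39.9  83.4]
top cylinder 0.91 [374.6 161.8  33.9  50.7]
top cylinder 0.59 [257.1 195.2  74.3  40.2]
side [211 182] [309 238]
top [246 212] [258 232]
[[ 4.39168877e-05 -9.21540452e-01  3.88282364e-01  2.52428649e-01]
 [-7.42234506e-06  3.88282364e-01  9.21540453e-01  5.98974020e-01]
 [-9.99999999e-01 -4.33531542e-05  1.02121617e-05  2.92257195e-01]
 [ 0.00000000e+00  0.00000000e+00  0.00000000e+00  1.00000000e+00]]
```

View pics/b_side.png

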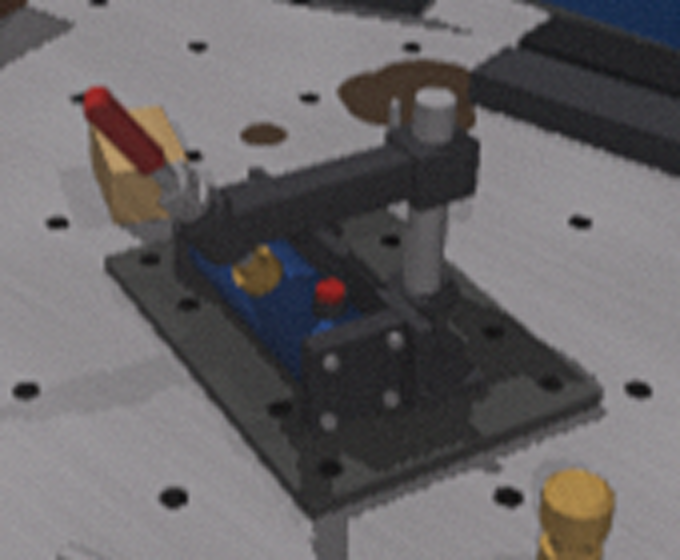

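View pics/b_top.png

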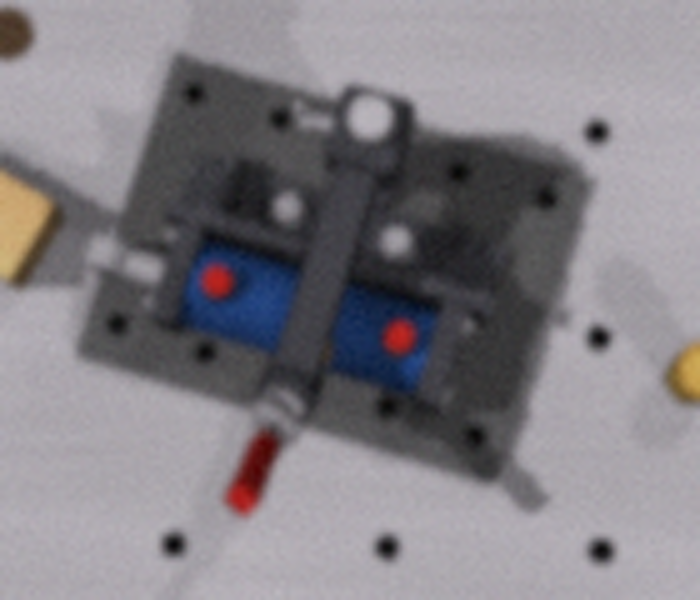

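Run:
```python
from h import *
C=[plane("top",u,0.012) for u in [(236,141.4),(319,166),(300,225.8),(215.6,200.4)]]
C=np.array(C);print(C.round(4)); 
for i in range(4): e=C[(i+1)%4]-C[i];print(np.linalg.norm(e).round(4),np.degrees(np.arctan2(e[1],e[0])).round(1))
Cs=np.array([plane("side",u,0.012) for u in [(105/4+190,262/4+160),(315/4+190,515/4+160),(600/4+190,395/4+160)]]);print(Cs.round(4))
for a,b in [((248.4,229.5),(214,184.5)),((253.6,217.4),(228.2,200.8))]:
    print(tri([ray("top",a),ray("side",b)]))
```

```text
[[ 0.7815  0.132   0.012 ]
 [ 0.7047 -0.1269  0.012 ]
 [ 0.5199 -0.068   0.012 ]
 [ 0.5943  0.1903  0.012 ]]
0.2701 -106.5
0.194 162.3
0.2688 73.9
0.1961 -17.3
[[ 0.5884  0.1815  0.012 ]
 [ 0.5131 -0.0752  0.012 ]
 [ 0.7036 -0.127   0.012 ]]
(array([0.50055051, 0.07503851, 0.21003521]), [np.float64(0.0007160032302687446), np.float64(0.0007160032302687596)])
(array([0.53258449, 0.06613815, 0.16091923]), [np.float64(0.0009396534711049894), np.float64(0.0009396534711049784)])
```

Run:
```python
from h import *
yaw=np.radians(-16.3)
T=np.eye(4);T[:3,:3]=R.from_euler('z',6.5,degrees=True).as_matrix()@tool()[:3,:3]
print(T[:3,:3].round(3))
pts=np.array([[.5005,.075,.210],[.5473,.0613,.1404],[.60,.03,.05]])
for p in [(.44,.093,.30),(.46,.09,.29),(.44,.093,.25),(.47,.08,.32)]:
    T[:3,3]=p; print(p,proj("wrist",pts,T).round(0).tolist(), proj("wrist",T[:3,3]+ (T[:3,:3]@np.array([[.07,0,.045],[.07,0,-.045]]).T).T,T).round())
```

```text
[[ 0.    -0.96   0.281]
 [-0.     0.281  0.96 ]
 [-1.    -0.     0.   ]]
(0.44, 0.093, 0.3) [[254.0, 301.0], [254.0, 298.0], [243.0, 294.0]] [[328. 235.]
 [181. 235.]]
(0.46, 0.09, 0.29) [[250.0, 286.0], [251.0, 288.0], [241.0, 286.0]] [[328. 235.]
 [181. 235.]]
(0.44, 0.093, 0.25) [[254.0, 347.0], [254.0, 330.0], [242.0, 317.0]] [[328. 235.]
 [181. 235.]]
(0.47, 0.08, 0.32) [[259.0, 251.0], [258.0, 262.0], [246.0, 267.0]] [[328. 235.]
 [181. 235.]]
```

Run:
```python
from h import *
T=np.eye(4);T[:3,:3]=R.from_euler('z',6.5,degrees=True).as_matrix()@tool()[:3,:3]
pts=np.array([[.5005,.075,.210],[.5473,.0613,.1404],[.60,.03,.05]])
for p in [(.54,.07,.30),(.55,.06,.32),(.58,.055,.30),(.56,.06,.30)]:
    T[:3,3]=p; print(p,proj("wrist",pts,T).round(0).tolist())
```

```text
(0.54, 0.07, 0.3) [[244.0, 165.0], [247.0, 204.0], [237.0, 227.0]]
(0.55, 0.06, 0.32) [[255.0, 142.0], [255.0, 185.0], [243.0, 212.0]]
(0.58, 0.055, 0.3) [[249.0, 96.0], [251.0, 157.0], [239.0, 194.0]]
(0.56, 0.06, 0.3) [[250.0, 130.0], [252.0, 180.0], [240.0, 210.0]]
```

{"api": "move_arm", "payload": {
  "deltas": [
    [0.02,-0.03,0.03,0,0],
    [0.05,-0.07,0.05,1,0],
    [0.08,-0.11,0.05,2,0],
    [0.1,-0.15,0.05,3,0],
    [0.12,-0.19,0.05,4,0],
    [0.14,-0.23,0.05,5,0],
    [0.17,-0.27,0.05,6,0],
    [0.19,-0.31,0.05,6.5,0],
    [0.21,-0.35,0.05,6.5,0],
    [0.24,-0.39,0.05,6.5,0]
  ],
  "squeeze": 40
}}

```text
clock: 1.55
eef_pos: [0.4924, 0.2077, 0.3429]
eef_rot: [-0.997, 1.329, 0.998]
wrist_force: [0.8, 1.2, -0.6]
gripper_width: 0.999
```

{"api": "move_arm", "payload": {
  "deltas": [
    [0.02,-0.04,0,0,0],
    [0.05,-0.08,-0.01,0,0],
    [0.07,-0.12,-0.03,0,0],
    [0.08,-0.15,-0.04,0,0],
    [0.08,-0.15,-0.04,0,0],
    [0.08,-0.15,-0.04,0,0]
  ]
}}

```text
clock: 2.15
eef_pos: [0.5724, 0.0585, 0.3021]
eef_rot: [-0.995, 1.332, 0.996]
wrist_force: [-0.6, 0.2, 0.3]
gripper_width: 1.003
```

Run:
```python
from h import *
T=tool();print(T.round(4),bot.get_state()["clock"])
im=bot.get_image("wrist");cv2.imwrite("pics/c_w.png",im)
pickle.dump(T,open("Tc.pkl","wb"))
cv2.imwrite("pics/c_wz.png",cv2.resize(im[60:260,170:340],None,fx=3,fy=3,interpolation=cv2.INTER_CUBIC))
```

```text
[[-5.000e-04 -9.591e-01  2.832e-01  5.724e-01]
 [ 4.000e-04  2.832e-01  9.591e-01  5.850e-02]
 [-1.000e+00  5.000e-04  3.000e-04  3.021e-01]
 [ 0.000e+00  0.000e+00  0.000e+00  1.000e+00]] 2.15
```

View pics/c_w.png

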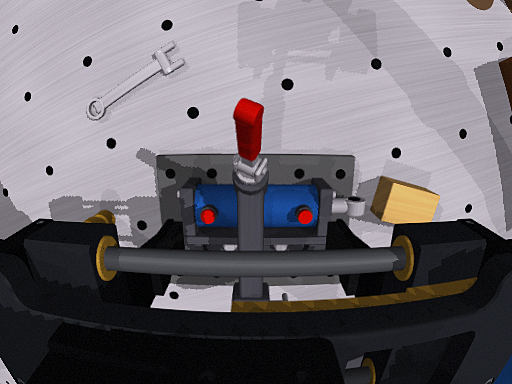

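View pics/c_wz.png

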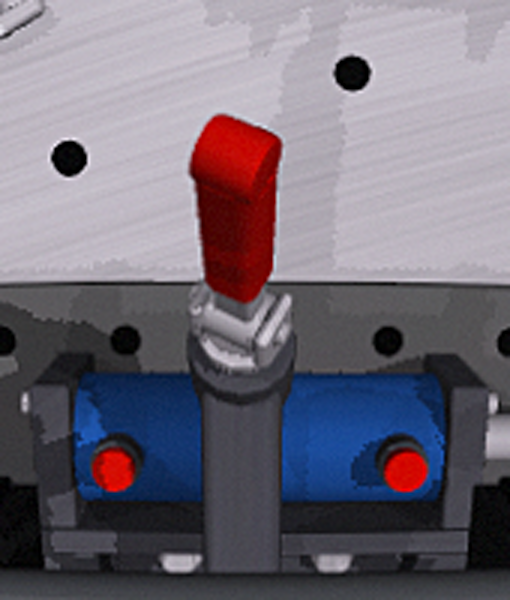

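```bash
cat > fit.py <<'E'
from h import *
from scipy.optimize import minimize
yaw=np.radians(-16.4)
X=np.array([np.cos(yaw),np.sin(yaw),0]);Y=np.array([-np.sin(yaw),np.cos(yaw),0]);Z=np.array([0,0,1.])
A=-np.sin(np.radians(35))*X+np.cos(np.radians(35))*Z
U=np.cos(np.radians(35))*X+np.sin(np.radians(35))*Z   # perp to A, up +x ; Y, A x..
# psi: fold dir F = cos psi*U + sin psi*Y'  with right handed (U,Y,A)?
W=np.cross(A,U)
def frame(psi): 
    f=np.cos(psi)*U+np.sin(psi)*W; return f,np.cross(A,f)
def box(pin,psi,s0=.022,s1=.085):
    f,p=frame(psi); return np.array([pin+s*A+i*.008*f+j*.0075*p for s in(s0,s1) for i,j in((-1,-1),(-1,1),(1,1),(1,-1))])
def red(im):
    h=cv2.cvtColor(im,cv2.COLOR_BGR2HSV); m=((h[...,0]<8)|(h[...,0]>172))&(h[...,1]>150)&(h[...,2]>50); return m
def comp(m,uv):
    n,l=cv2.connectedComponents(m.astype(np.uint8)); return l==l[int(uv[1]),int(uv[0])]
E
python3 - <<'E'
from fit import *
print(W,Y)
T=pickle.load(open("Tc.pkl","rb"))
ms={}
im=cv2.imread("pics/c_w.png");ms["wrist"]=comp(red(im),(248,130))
ms["side"]=comp(red(cv2.imread("pics/a_side.png")),(220,192));ms["top"]=comp(red(cv2.imread("pics/a_top.png")),(250,226))
for k,m in ms.items(): print(k,m.sum())
S=8
def cost(v,views=("wrist","side","top")):
    c=0
    for n in views:
        uv=proj(n,box(v[:3],v[3]),T if n=="wrist" else None)
        y0,x0=[a.min()-8 for a in np.nonzero(ms[n])];y1,x1=[a.max()+9 for a in np.nonzero(ms[n])]
        m=np.zeros(((y1-y0)*S,(x1-x0)*S),np.uint8)
        h=cv2.convexHull(((uv-[x0-.5,y0-.5])*S).astype(np.int32));cv2.fillConvexPoly(m,h,1)
        m=cv2.resize(m.astype(np.float32),(x1-x0,y1-y0),interpolation=cv2.INTER_AREA)
        g=ms[n][y0:y1,x0:x1]
        c+=np.abs(m-g).sum()/g.sum()
    return c
best=[]
for d in range(0,90,10):
    r=minimize(cost,[.5473,.0613,.1404,np.radians(d)],method="Nelder-Mead",options=dict(initial_simplex=np.array([[.5473,.0613,.1404,np.radians(d)]]*5)+np.vstack([np.zeros(4),np.diag([.006,.006,.006,.2])])))
    best.append((r.fun,r.x)); print(d,round(r.fun,3),r.x[:3].round(4),np.degrees(r.x[3]).round(1))
b=min(best,key=lambda t:t[0])[1];np.save("b.npy",b)
o=cv2.resize(im[80:200,190:310],None,fx=5,fy=5,interpolation=cv2.INTER_CUBIC)
o2=o.copy()
uv=((proj("wrist",box(b[:3],b[3]),T)-[190,80]+.5)*5).astype(int)
for i in range(4):
    for a,c in((i,(i+1)%4),(i+4,(i+1)%4+4),(i,i+4)): cv2.line(o,tuple(map(int,uv[a])),tuple(map(int,uv[c])),(0,255,0),1)
cv2.imwrite("pics/d1.png",o);cv2.imwrite("pics/d2.png",o2)
E
```

```text
[ 2.82341457e-01  9.59313975e-01 -2.77555756e-17] [0.28234146 0.95931397 0.        ]
wrist 1421
side 196073
top 66Traceback (most recent call last):
  File "<stdin>", line 22, in <module>
    res = _minimize_neldermead(fun, x0, args, callback, bounds=bounds,
                               **options)
    fsim[k] = func(sim[k])
              ~~~~^^^^^^^^
    fx = function(np.copy(x), *(wrapper_args + args))
  File "<stdin>", line 18, in cost
ValueError: operands could not be broadcast together with shapes (400,528) (8,8)
```

Pick the component nearest the seed instead.

```bash
cat >> fit.py <<'E'
def comp(m,uv):
    n,l=cv2.connectedComponents(m.astype(np.uint8)); yy,xx=np.nonzero(m); k=np.argmin((xx-uv[0])**2+(yy-uv[1])**2); return l==l[yy[k],xx[k]]
def cost(v,ms,T,S=8):
    c=0
    for n in ms:
        uv=proj(n,box(v[:3],v[3]),T if n=="wrist" else None)
        y0,x0=[a.min()-8 for a in np.nonzero(ms[n])];y1,x1=[a.max()+9 for a in np.nonzero(ms[n])]
        m=np.zeros(((y1-y0)*S,(x1-x0)*S),np.uint8)
        h=cv2.convexHull(((uv-[x0-.5,y0-.5])*S).astype(np.int32));cv2.fillConvexPoly(m,h,1)
        m=cv2.resize(m.astype(np.float32),(x1-x0,y1-y0),interpolation=cv2.INTER_AREA)
        g=ms[n][y0:y1,x0:x1]
        c+=np.abs(m-g).sum()/g.sum()
    return c
E
python3 - <<'E'
from fit import *
T=pickle.load(open("Tc.pkl","rb"))
ms={}
im=cv2.imread("pics/c_w.png");ms["wrist"]=comp(red(im),(248,130))
ms["side"]=comp(red(cv2.imread("pics/a_side.png")),(220,192));ms["top"]=comp(red(cv2.imread("pics/a_top.png")),(250,226))
for k,m in ms.items(): print(k,m.sum())
best=[]
for d in range(0,90,10):
    x0=np.array([.5473,.0613,.1404,np.radians(d)])
    r=minimize(cost,x0,args=(ms,T),method="Nelder-Mead",options=dict(initial_simplex=x0+np.vstack([np.zeros(4),np.diag([.006,.006,.006,.2])])))
    best.append((r.fun,r.x)); print(d,round(r.fun,3),r.x[:3].round(4),np.degrees(r.x[3]).round(1))
b=min(best,key=lambda t:t[0])[1];np.save("b.npy",b)
o=cv2.resize(im[80:200,190:310],None,fx=5,fy=5,interpolation=cv2.INTER_CUBIC)
o2=o.copy()
uv=((proj("wrist",box(b[:3],b[3]),T)-[190,80]+.5)*5).astype(int)
for i in range(4):
    for a,c in((i,(i+1)%4),(i+4,(i+1)%4+4),(i,i+4)): cv2.line(o,tuple(map(int,uv[a])),tuple(map(int,uv[c])),(0,255,0),1)
cv2.imwrite("pics/d1.png",o);cv2.imwrite("pics/d2.png",o2)
E
```

```text
wrist 1421
side 152
top 66
0 1.4 [0.5469 0.0626 0.1397] -6.2
10 1.464 [0.545  0.0629 0.1426] -5.9
20 1.478 [0.5445 0.0634 0.1426] -5.5
30 1.436 [0.5479 0.0626 0.1387] -6.5
40 1.423 [0.5464 0.0628 0.1391] 84.4
50 1.401 [0.5465 0.0627 0.1397] 85.1
60 1.41 [0.5466 0.0627 0.1391] 84.5
70 1.4 [0.5469 0.0628 0.1392] 84.9Traceback (most recent call last):
  File "<stdin>", line 10, in <module>
    res = _minimize_neldermead(fun, x0, args, callback, bounds=bounds,
                               **options)
    fsim[j] = func(sim[j])
              ~~~~^^^^^^^^
    fx = function(np.copy(x), *(wrapper_args + args))
  File "fit.py", line 22, in cost
    uv=proj(n,box(v[:3],v[3]),T if n=="wrist" else None)
  File "h.py", line 5, in proj
    i=bot.camera_info(n); f=192/np.tan(np.radians(i["vfov"])/2)
ValueError: time passes only in moves, steps and waits
```

```bash
python3 - <<'E'
import re
s=open("h.py").read().replace("bot.camera_info(n)","CI(n)").replace("def proj","_c={}\ndef CI(n):\n    if n not in _c: _c[n]=bot.camera_info(n)\n    return _c[n]\ndef proj",1)
open("h.py","w").write(s)
s=open("fit.py").read().replace("&(h[...,1]>150)&(h[...,2]>50)","&(h[...,1]>110)&(h[...,2]>35)");open("fit.py","w").write(s)
E
cat > run.py <<'E'
from fit import *
import sys
def go(T,im,start,tag,views,degs=range(0,90,15),seed=None):
    ms={}
    ms["wrist"]=comp(red(im),seed if seed is not None else proj("wrist",start+.055*A,T)[0])
    if "side" in views: ms["side"]=comp(red(cv2.imread("pics/a_side.png")),(220,192))
    if "top" in views: ms["top"]=comp(red(cv2.imread("pics/a_top.png")),(250,226))
    for k,m in ms.items(): print(k,m.sum())
    best=[]
    for d in degs:
        x0=np.r_[start,np.radians(d)]
        r=minimize(cost,x0,args=(ms,T),method="Nelder-Mead",options=dict(initial_simplex=x0+np.vstack([np.zeros(4),np.diag([.006,.006,.006,.2])])))
        best.append((r.fun,r.x)); print(d,round(r.fun,3),r.x[:3].round(4),np.degrees(r.x[3]).round(1))
    b=min(best,key=lambda t:t[0])[1]
    uv0=proj("wrist",box(b[:3],b[3]),T);c=uv0.mean(0).astype(int);x0,y0=max(c[0]-60,0),max(c[1]-60,0)
    o=cv2.resize(im[y0:y0+120,x0:x0+120],None,fx=5,fy=5,interpolation=cv2.INTER_CUBIC);o2=o.copy()
    uv=((uv0-[x0,y0]+.5)*5).astype(int)
    for i in range(4):
        for a,c in((i,(i+1)%4),(i+4,(i+1)%4+4),(i,i+4)): cv2.line(o,tuple(map(int,uv[a])),tuple(map(int,uv[c])),(0,255,0),1)
    cv2.imwrite(f"pics/{tag}1.png",o);cv2.imwrite(f"pics/{tag}2.png",o2)
    return b
E
python3 - <<'E'
from run import *
b=go(pickle.load(open("Tc.pkl","rb")),cv2.imread("pics/c_w.png"),np.array([.5473,.0613,.1404]),"d",("side","top"),seed=(248,130))
np.save("b.npy",b)
E
```

```text
wrist 1447
side 195
top 82
0 0.801 [0.5454 0.063  0.1419] -6.8
15 0.797 [0.5461 0.0628 0.1409] -6.5
30 0.792 [0.5464 0.0629 0.1404] -6.3
45 0.807 [0.546  0.0628 0.1404] 83.5
60 0.843 [0.5465 0.0622 0.1394] 82.7
75 0.811 [0.5461 0.0628 0.1402] 83.5
```

View pics/d1.png

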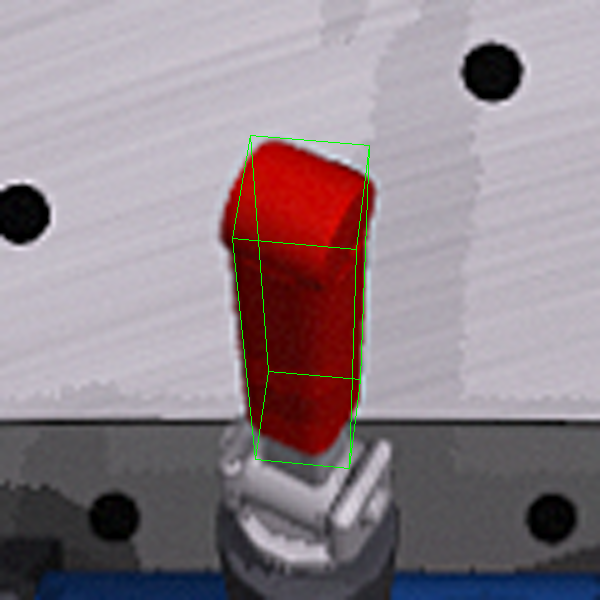

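View pics/d2.png

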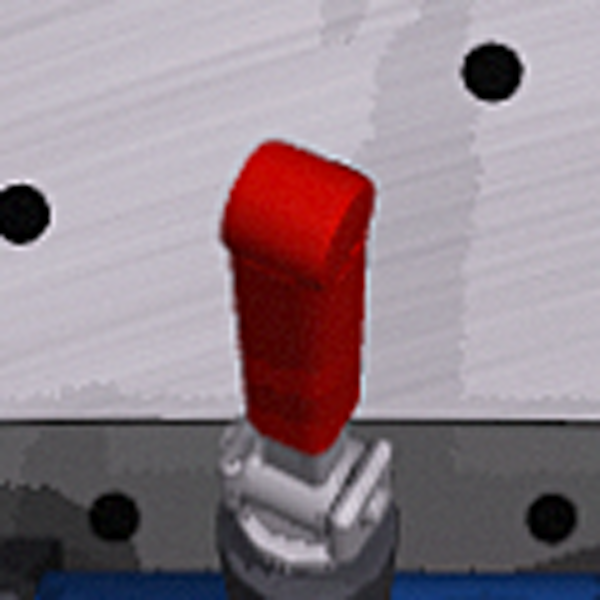

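Run:
```python
from run import *
T=pickle.load(open("Tc.pkl","rb"));im=cv2.imread("pics/c_w.png")
ms={"wrist":comp(red(im),(248,130)),"side":comp(red(cv2.imread("pics/a_side.png")),(220,192)),"top":comp(red(cv2.imread("pics/a_top.png")),(250,226))}
tiles=[]
for d in(-15,-22,-29):
    f=lambda x:cost(np.r_[x,np.radians(d)],ms,T)
    x0=np.array([.546,.0628,.1405]);r=minimize(f,x0,method="Nelder-Mead",options=dict(initial_simplex=x0+np.vstack([np.zeros(3),.005*np.eye(3)])))
    print(d,r.fun,r.x.round(4))
    o=cv2.resize(im[95:185,215:275],None,fx=5,fy=5,interpolation=cv2.INTER_CUBIC)
    uv=((proj("wrist",box(r.x,np.radians(d)),T)-[215,95]+.5)*5).astype(int)
    for i in range(4):
        for a,c in((i,(i+1)%4),(i+4,(i+1)%4+4),(i,i+4)): cv2.line(o,tuple(map(int,uv[a])),tuple(map(int,uv[c])),(0,255,0),1)
    tiles.append(o[:,:265])
cv2.imwrite("pics/e.png",np.hstack(tiles))
```

```text
-15 0.9857108349778476 [0.5456 0.0627 0.1402]
-22 1.2031367017676478 [0.5455 0.0629 0.1403]
-29 1.372291523636058 [0.5454 0.0635 0.1385]
```

View pics/e.png

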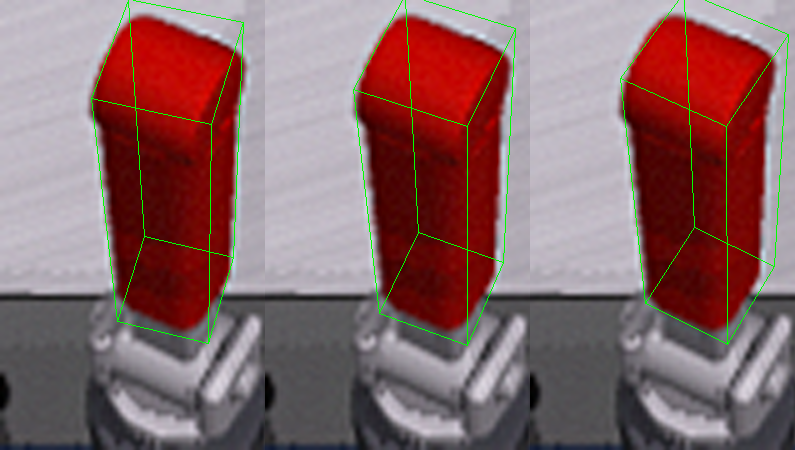

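{"api": "move_arm", "payload": {
  "deltas": [
    [-0.03,0.007,0,-6,0],
    [-0.06,0.014,0,-12,0],
    [-0.06,0.014,0,-18,0],
    [-0.06,0.014,-0.03,-18,0],
    [-0.06,0.014,-0.055,-18,0],
    [-0.06,0.014,-0.0615,-18,0],
    [-0.06,0.014,-0.0615,-18,0]
  ],
  "squeeze": 40
}}

```text
clock: 2.9
eef_pos: [0.5118, 0.0743, 0.2406]
eef_rot: [-0.759, 1.435, 0.76]
wrist_force: [-0.5, -0.2, 0.1]
gripper_width: 1.003
```

Run:
```python
from h import *
T=tool();s=bot.get_state();print(T[:3].round(4),s["clock"],s["wrist_force"],s["torque"])
im=bot.get_image("wrist");cv2.imwrite("pics/f_w.png",im)
im=bot.get_image("side");cv2.imwrite("pics/f_s.png",cv2.resize(im[140:280,160:340],None,fx=4,fy=4,interpolation=cv2.INTER_CUBIC))
```

```text
[[-1.100e-03 -8.269e-01  5.623e-01  5.118e-01]
 [ 0.000e+00  5.623e-01  8.270e-01  7.430e-02]
 [-1.000e+00  9.000e-04 -6.000e-04  2.406e-01]] 2.9 [-0.47562439 -0.16335442  0.11368608] [-0.02015636 -0.05076045 -0.04509162]
```

View pics/f_w.png

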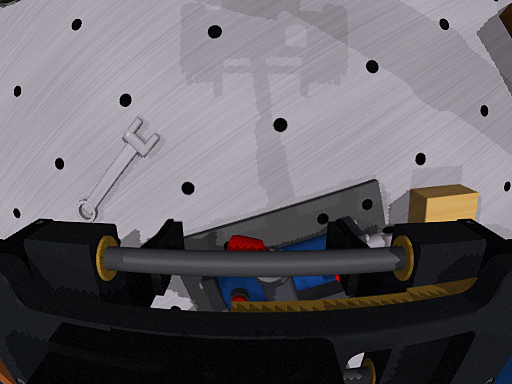

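View pics/f_s.png

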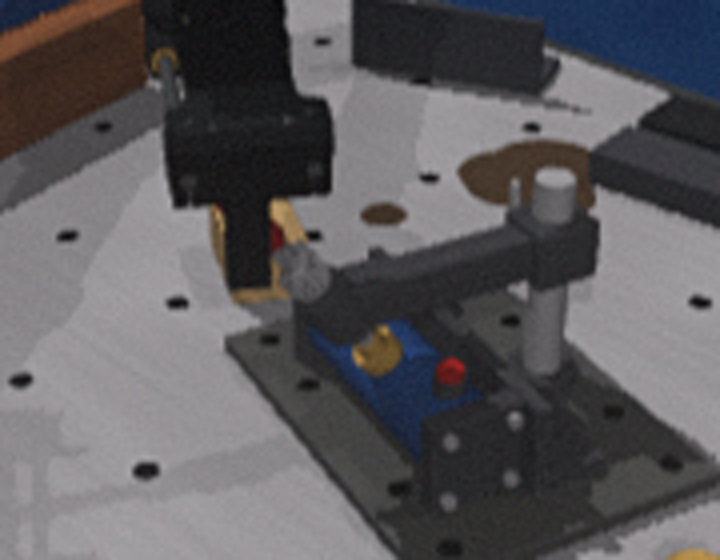

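{"api": "move_arm", "payload": {
  "deltas": [
    [0,0,0,0,1],
    [0,0,0,0,1],
    [0,0,0,0,1],
    [0,0,0,0,1],
    [0,0,0,0,1],
    [0,0,0,0,1]
  ],
  "squeeze": 30
}}

```text
clock: 3.6
eef_pos: [0.5124, 0.073, 0.2408]
eef_rot: [-0.757, 1.435, 0.757]
wrist_force: [-0.6, -0.3, -0.5]
gripper_width: 0.54
```

```bash
cat > st.py <<'E'
from fit import *
s=bot.get_state();T=tool()
F=s["wrist_force"];M=s["torque"]
g=T[:3,3]+T[:3,:3]@[.051,0,0]
# moment about axis through pin, if torque given at TCP
print("t",round(s["clock"],2),"tcp",T[:3,3].round(4),"w mm",round(s["gripper_width"]*87,1),"phi",round(np.degrees(np.arctan2(T[:3,2]@-X,T[:3,2]@Y)),1))
print("F",F.round(1),"M",M.round(3),"F in XYZ",[round(F@v,1) for v in(X,Y,Z)],"M.A",round(M@A,3),"Mz",round(M[2],3))
pin=np.array([.5457,.0628,.1403]);print("M about A axis via pin:",round((M+np.cross(T[:3,3]-pin,F))@A,3))
E
python3 st.py
```

```text
t 3.6 tcp [0.5124 0.073  0.2408] w mm 47.0 phi -18.0
F [-0.6 -0.3 -0.5] M [ 0.007 -0.011 -0.012] F in XYZ [np.float64(-0.5), np.float64(-0.5), np.float64(-0.5)] M.A -0.015 Mz -0.012
M about A axis via pin: -0.028
```

{"api": "move_arm", "payload": {
  "deltas": [
    [0,0,0,0,1],
    [0,0,0,0,1],
    [0,0,0,0,1],
    [0,0,0,0,1],
    [0,0,0,0,1],
    [0,0,0,0,1]
  ]
}}

```text
clock: 4.2
eef_pos: [0.5125, 0.0735, 0.2408]
eef_rot: [-0.757, 1.434, 0.758]
wrist_force: [0.1, 0.9, -2.2]
gripper_width: 0.254
```

```bash
python3 st.py
```

```text
t 4.2 tcp [0.5125 0.0735 0.2408] w mm 22.1 phi -17.9
F [ 0.1  0.9 -2.2] M [ 1.03  -0.424  0.373] F in XYZ [np.float64(-0.1), np.float64(0.9), np.float64(-2.2)] M.A -0.33 Mz 0.373
M about A axis via pin: -0.303
```

{"api": "move_arm", "payload": {
  "deltas": [
    [0,0,0,0,1],
    [0,0,0,-3,1],
    [0,0,0,-6,1],
    [0,0,0,-9,1]
  ],
  "squeeze": 20
}}

```text
clock: 4.6
eef_pos: [0.5118, 0.0746, 0.2401]
eef_rot: [-0.634, 1.476, 0.638]
wrist_force: [-0.4, 4.2, -5.2]
gripper_width: 0.276
```

```bash
python3 st.py
```

```text
t 4.6 tcp [0.5118 0.0746 0.2401] w mm 24.0 phi -27.0
F [-0.4  4.2 -5.2] M [ 1.832 -0.15   0.666] F in XYZ [np.float64(-1.6), np.float64(3.9), np.float64(-5.2)] M.A -0.487 Mz 0.666
M about A axis via pin: -0.37
```

```bash
python3 - <<'E'
from h import *
im=bot.get_image("wrist");cv2.imwrite("pics/g_w.png",cv2.resize(im[180:330,160:350],None,fx=4,fy=4,interpolation=cv2.INTER_CUBIC))
im=bot.get_image("side");cv2.imwrite("pics/g_s.png",cv2.resize(im[160:260,190:290],None,fx=6,fy=6,interpolation=cv2.INTER_CUBIC))
E
python3 st.py
```

```text
t 4.7 tcp [0.5118 0.0746 0.2401] w mm 24.3 phi -26.9
F [-0.9  4.4 -4.4] M [ 1.799 -0.214  0.627] F in XYZ [np.float64(-2.1), np.float64(3.9), np.float64(-4.4)] M.A -0.511 Mz 0.627
M about A axis via pin: -0.395
```

View pics/g_w.png

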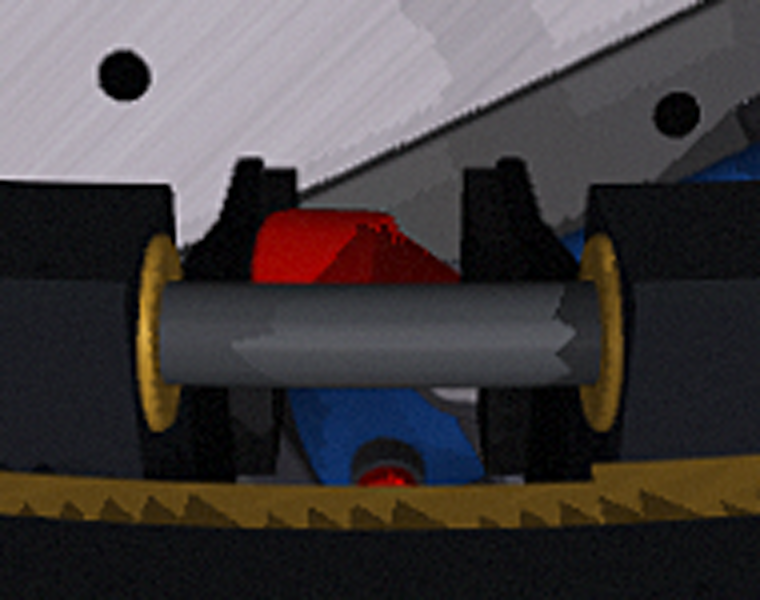

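View pics/g_s.png

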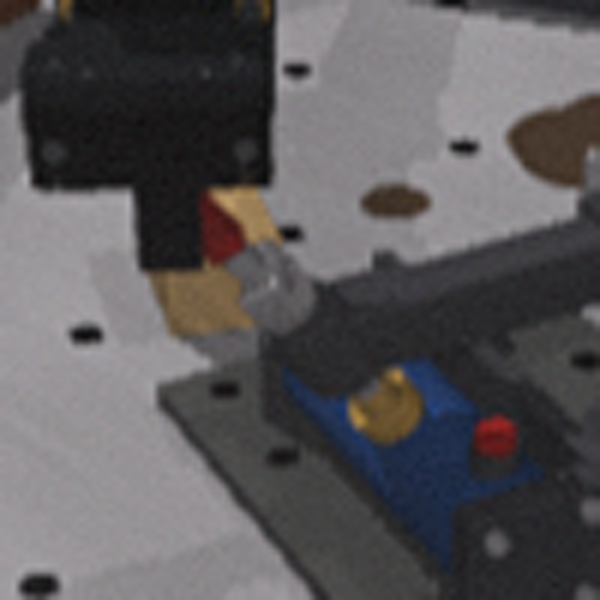

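{"api": "move_arm", "payload": {
  "deltas": [
    [0,0,0,0,0.5],
    [0,0,0,0,0.5],
    [0,0,0,0,0.5],
    [-0.004,0,0.012,0,0.5],
    [-0.0075,0.001,0.024,0,0.5],
    [-0.0075,0.001,0.024,0,0.5]
  ]
}}

```text
clock: 5.3
eef_pos: [0.5058, 0.0741, 0.2676]
eef_rot: [-0.636, 1.471, 0.636]
wrist_force: [-0.2, 0.3, -0.1]
gripper_width: 0.498
```

```bash
python3 st.py;python3 - <<'E'
from h import *
T=tool();im=bot.get_image("wrist");cv2.imwrite("pics/h_w0.png",im);pickle.dump(T,open("Th.pkl","wb"));cv2.imwrite("pics/h_w.png",cv2.resize(im[180:330,160:350],None,fx=4,fy=4,interpolation=cv2.INTER_CUBIC))
im=bot.get_image("side");cv2.imwrite("pics/h_s.png",cv2.resize(im[160:260,190:290],None,fx=6,fy=6,interpolation=cv2.INTER_CUBIC))
E
```

```text
t 5.3 tcp [0.5058 0.0741 0.2676] w mm 43.3 phi -26.9
F [-0.2  0.3 -0.1] M [-0.011 -0.012  0.015] F in XYZ [np.float64(-0.3), np.float64(0.2), np.float64(-0.1)] M.A 0.017 Mz 0.015
M about A axis via pin: 0.025
```

View pics/h_w.png

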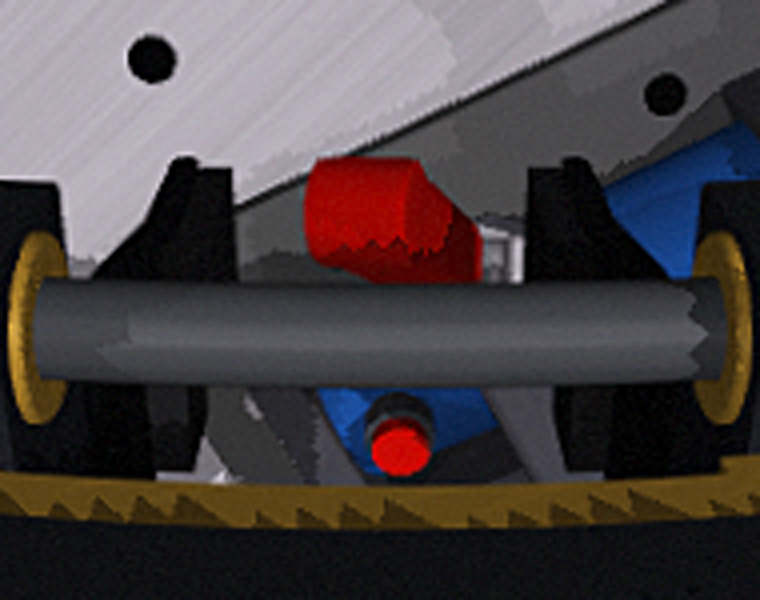

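View pics/h_s.png

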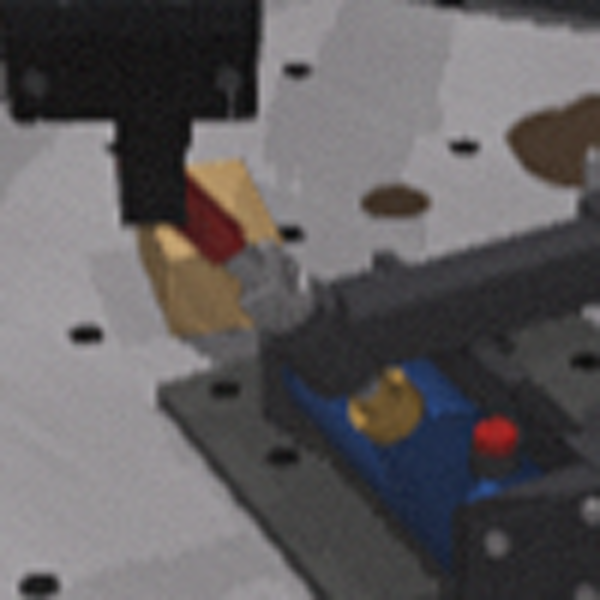

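{"api": "move_arm", "payload": {
  "deltas": [
    [0,0,-0.003,0,1],
    [0,0,-0.003,0,1],
    [0,0,-0.003,0,1],
    [0,0,-0.003,0,1],
    [0,0,-0.003,0,1],
    [0,0,-0.003,-2,1],
    [0,0,-0.003,-5,1]
  ],
  "squeeze": 30
}}

```text
clock: 6.1
eef_pos: [0.5057, 0.0752, 0.2616]
eef_rot: [-0.568, 1.492, 0.569]
wrist_force: [4.5, 2.2, -4.5]
gripper_width: 0.228
```

```bash
python3 st.py
```

```text
t 6.1 tcp [0.5057 0.0752 0.2616] w mm 19.8 phi -31.9
F [ 4.5  2.2 -4.5] M [ 1.027 -1.192  0.577] F in XYZ [np.float64(3.7), np.float64(3.4), np.float64(-4.5)] M.A -0.286 Mz 0.577
M about A axis via pin: -0.167
```

{"api": "move_arm", "payload": {
  "deltas": [
    [0,0,0,-4,1],
    [0,0,0,-8,1],
    [0,0,-0.0005,-13,1],
    [0,0,-0.0005,-13,1]
  ]
}}

```text
clock: 6.5
eef_pos: [0.5057, 0.076, 0.2622]
eef_rot: [-0.392, 1.531, 0.395]
wrist_force: [1.5, 5.0, 0.4]
gripper_width: 0.255
```

```bash
python3 st.py
```

```text
t 6.5 tcp [0.5057 0.076  0.2622] w mm 22.2 phi -44.8
F [1.5 5.  0.4] M [ 1.458 -0.894  0.509] F in XYZ [np.float64(0.0), np.float64(5.2), np.float64(0.4)] M.A -0.53 Mz 0.509
M about A axis via pin: -0.347
```

{"api": "move_arm", "payload": {
  "deltas": [
    [0,0,0,0,0.5],
    [0,0,0,0,0.5],
    [0,0,0,2,0.5],
    [0,-0.001,0,10,0.5],
    [0,-0.001,0,18,0.5],
    [0,-0.001,0,26,0.5],
    [0,-0.001,0,34,0.5],
    [0,-0.001,0,42,0.5],
    [0,-0.001,0,50,0.5],
    [0,-0.001,0,58,0.5]
  ]
}}

```text
clock: 7.5
eef_pos: [0.5041, 0.071, 0.2605]
eef_rot: [-1.17, 1.238, 1.17]
wrist_force: [-0.0, -0.6, 0.4]
gripper_width: 0.501
```

{"api": "move_arm", "payload": {
  "deltas": [
    [0,0,0,8,0.5],
    [0,0,0,16,0.5],
    [0,0,0,20,0.5],
    [0,0,0,20,0.5]
  ]
}}

```text
clock: 7.9
eef_pos: [0.5043, 0.0712, 0.2605]
eef_rot: [-1.419, 1.062, 1.421]
wrist_force: [-0.1, -1.1, 0.6]
gripper_width: 0.503
```

```bash
python3 st.py;python3 - <<'E'
from h import *
T=tool();im=bot.get_image("wrist");cv2.imwrite("pics/i_w0.png",im);cv2.imwrite("pics/i_w.png",cv2.resize(im[180:330,160:350],None,fx=4,fy=4,interpolation=cv2.INTER_CUBIC))
im=bot.get_image("side");cv2.imwrite("pics/i_s.png",cv2.resize(im[160:260,190:290],None,fx=6,fy=6,interpolation=cv2.INTER_CUBIC))
E
```

```text
t 7.9 tcp [0.5043 0.0712 0.2605] w mm 43.8 phi 33.0
F [-0.1 -1.1  0.6] M [ 0.019 -0.005 -0.008] F in XYZ [np.float64(0.2), np.float64(-1.1), np.float64(0.6)] M.A -0.018 Mz -0.008
M about A axis via pin: -0.053
```

View pics/i_w.png

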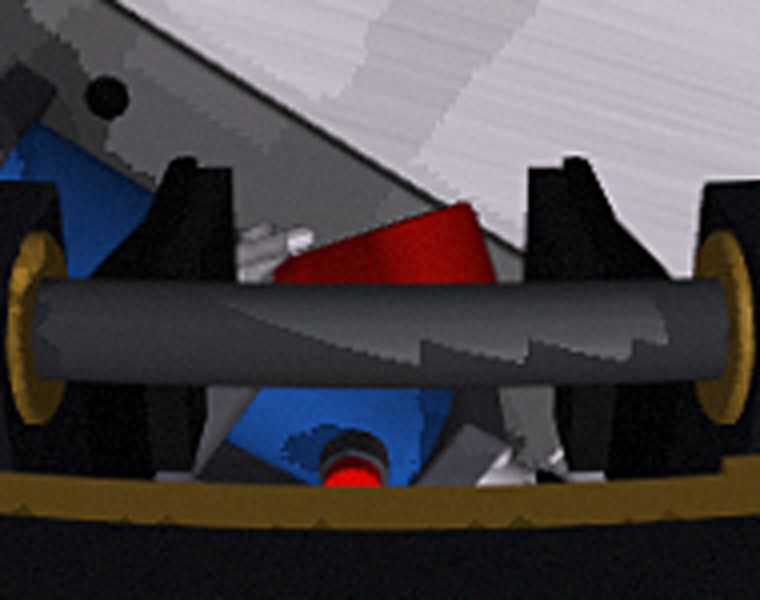

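View pics/i_s.png

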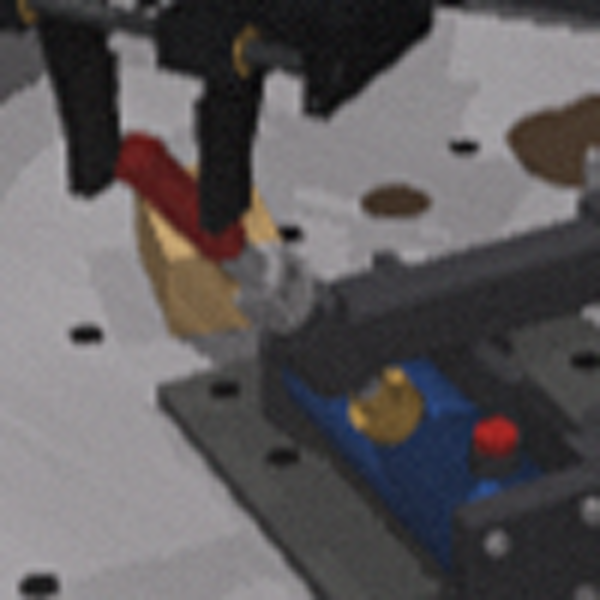

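{"api": "move_arm", "payload": {
  "deltas": [
    [0.001,0.003,0,4,1],
    [0.001,0.003,0,4,1],
    [0.001,0.003,0,4,1],
    [0.001,0.003,0,4,1],
    [0.001,0.003,0,4,1],
    [0.001,0.003,0,4,1]
  ],
  "squeeze": 40
}}

```text
clock: 8.6
eef_pos: [0.506, 0.0752, 0.2615]
eef_rot: [-1.469, 1.018, 1.468]
wrist_force: [-0.3, -1.2, 2.6]
gripper_width: 0.255
```

```bash
python3 st.py;python3 - <<'E'
from h import *
T=tool();im=bot.get_image("wrist");cv2.imwrite("pics/j_w.png",cv2.resize(im[180:330,160:350],None,fx=4,fy=4,interpolation=cv2.INTER_CUBIC))
E
```

```text
t 8.6 tcp [0.506  0.0752 0.2615] w mm 22.2 phi 37.0
F [-0.3 -1.2  2.6] M [-0.793  0.11  -0.092] F in XYZ [np.float64(0.0), np.float64(-1.2), np.float64(2.6)] M.A 0.379 Mz -0.092
M about A axis via pin: 0.335
```

View pics/j_w.png

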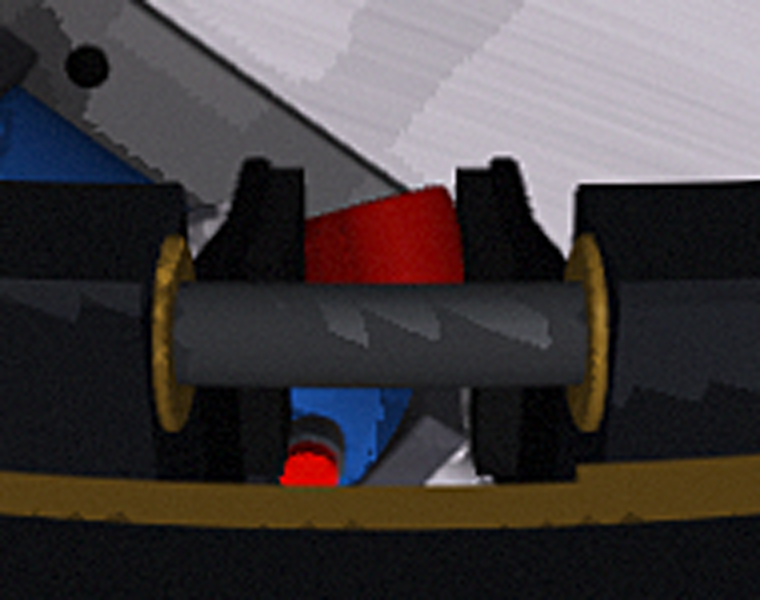

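{"api": "move_arm", "payload": {
  "deltas": [
    [0,0,0,-4,1],
    [0,0,0,-8,1],
    [0,0,-0.0005,-13,1],
    [0,0,-0.0005,-18,1],
    [0.0005,0,-0.0005,-23,1]
  ]
}}

```text
clock: 9.15
eef_pos: [0.5061, 0.0765, 0.2625]
eef_rot: [-1.175, 1.229, 1.178]
wrist_force: [-6.7, -0.4, 11.6]
gripper_width: 0.204
```

```bash
python3 st.py
```

```text
t 9.15 tcp [0.5061 0.0765 0.2625] w mm 17.7 phi 13.9
F [-6.7 -0.4 11.6] M [-0.168  1.288  0.119] F in XYZ [np.float64(-6.3), np.float64(-2.3), np.float64(11.6)] M.A 0.399 Mz 0.119
M about A axis via pin: 0.315
```

{"api": "move_arm", "payload": {
  "deltas": [
    [0,0,0,-5,1],
    [0,0,0,-10,1],
    [0,0,-0.0005,-15,1]
  ]
}}

```text
clock: 9.45
eef_pos: [0.5068, 0.0769, 0.2618]
eef_rot: [-0.98, 1.336, 0.981]
wrist_force: [-1.2, -0.0, 5.9]
gripper_width: 0.187
```

```bash
python3 st.py
```

```text
t 9.45 tcp [0.5068 0.0769 0.2618] w mm 16.3 phi -1.1
F [-1.2 -0.   5.9] M [ 0.034 -0.005  0.247] F in XYZ [np.float64(-1.1), np.float64(-0.4), np.float64(5.9)] M.A 0.183 Mz 0.247
M about A axis via pin: 0.163
```

{"api": "move_arm", "payload": {
  "deltas": [
    [0,0,0,-5,1],
    [0,0,0,-10,1],
    [0,0,-0.0005,-15,1]
  ]
}}

```text
clock: 9.75
eef_pos: [0.5085, 0.08, 0.2621]
eef_rot: [-0.781, 1.415, 0.785]
wrist_force: [2.3, 6.5, 6.9]
gripper_width: 0.191
```

```bash
python3 st.py
```

```text
t 9.75 tcp [0.5085 0.08   0.2621] w mm 16.7 phi -16.0
F [2.3 6.5 6.9] M [ 1.888 -1.152  0.542] F in XYZ [np.float64(0.3), np.float64(6.9), np.float64(6.9)] M.A -0.781 Mz 0.542
M about A axis via pin: -0.554
```

{"api": "move_arm", "payload": {
  "deltas": [
    [0,0,0,-5,1],
    [0,0,0,-10,1],
    [0,0,-0.0005,-15,1]
  ]
}}

```text
clock: 10.05
eef_pos: [0.5105, 0.0814, 0.2634]
eef_rot: [-0.579, 1.475, 0.585]
wrist_force: [4.8, 8.3, 12.3]
gripper_width: 0.199
```

```bash
python3 st.py
```

```text
t 10.05 tcp [0.5105 0.0814 0.2634] w mm 17.3 phi -30.9
F [ 4.8  8.3 12.3] M [ 2.047 -1.664  0.588] F in XYZ [np.float64(2.3), np.float64(9.3), np.float64(12.3)] M.A -0.914 Mz 0.588
M about A axis via pin: -0.625
```

{"api": "move_arm", "payload": {
  "deltas": [
    [0,0,0,-5,1],
    [0,0,0,-10,1],
    [0,0,-0.0005,-14,1]
  ]
}}

```text
clock: 10.35
eef_pos: [0.5116, 0.081, 0.2646]
eef_rot: [-0.388, 1.516, 0.396]
wrist_force: [4.5, 6.6, 18.8]
gripper_width: 0.211
```

```bash
python3 st.py
python3 - <<'E'
from h import *
im=bot.get_image("side");cv2.imwrite("pics/k_s.png",cv2.resize(im[160:260,190:290],None,fx=6,fy=6,interpolation=cv2.INTER_CUBIC))
E
```

```text
t 10.35 tcp [0.5116 0.081  0.2646] w mm 18.3 phi -44.9
F [ 4.5  6.6 18.8] M [ 1.699 -1.609  0.642] F in XYZ [np.float64(2.4), np.float64(7.6), np.float64(18.8)] M.A -0.67 Mz 0.642
M about A axis via pin: -0.463
```

View pics/k_s.png

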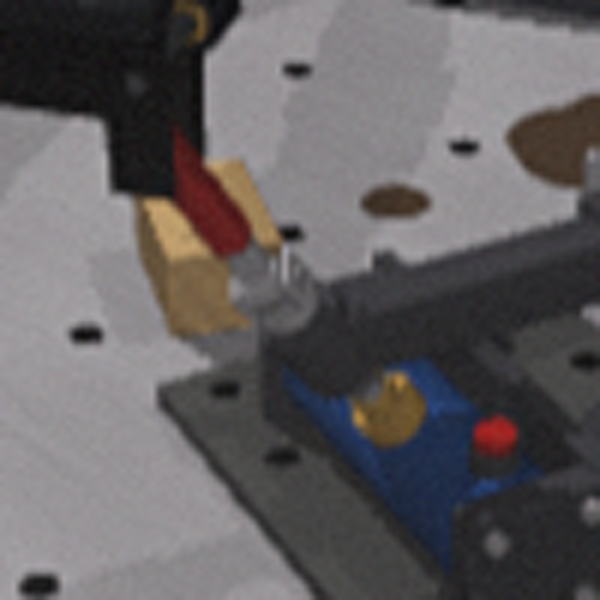

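{"api": "move_arm", "payload": {
  "deltas": [
    [0,0,0,0,0.5],
    [0,0,0,0,0.5],
    [0.0015,0,0.0035,0,0.5],
    [0.0015,0,0.0035,8,0.5],
    [0.0015,0,0.0035,16,0.5],
    [0.0015,0,0.0035,24,0.5],
    [0.0015,0,0.0035,32,0.5],
    [0.0015,0,0.0035,40,0.5],
    [0.0015,0,0.0035,48,0.5],
    [0.0015,0,0.0035,56,0.5]
  ]
}}

```text
clock: 11.4
eef_pos: [0.5071, 0.0755, 0.2612]
eef_rot: [-1.143, 1.253, 1.146]
wrist_force: [0.1, -0.3, 0.5]
gripper_width: 0.497
```

{"api": "move_arm", "payload": {
  "deltas": [
    [0,0,0,8,0.5],
    [0,0,0,16,0.5],
    [0,0,0,24,0.5],
    [0,0,0,26,0.5],
    [0,0,0,26,0.5]
  ]
}}

```text
clock: 11.9
eef_pos: [0.5072, 0.0755, 0.2613]
eef_rot: [-1.468, 1.019, 1.471]
wrist_force: [-0.1, -1.1, 0.7]
gripper_width: 0.503
```

```bash
python3 st.py;python3 - <<'E'
from h import *
T=tool();im=bot.get_image("wrist");cv2.imwrite("pics/l_w.png",cv2.resize(im[180:330,160:350],None,fx=4,fy=4,interpolation=cv2.INTER_CUBIC))
im=bot.get_image("side");cv2.imwrite("pics/l_s.png",cv2.resize(im[160:260,190:290],None,fx=6,fy=6,interpolation=cv2.INTER_CUBIC))
E
```

```text
t 11.9 tcp [0.5072 0.0755 0.2613] w mm 43.8 phi 37.0
F [-0.1 -1.1  0.7] M [ 0.059  0.034 -0.005] F in XYZ [np.float64(0.2), np.float64(-1.1), np.float64(0.7)] M.A -0.031 Mz -0.005
M about A axis via pin: -0.07
```

View pics/l_w.png

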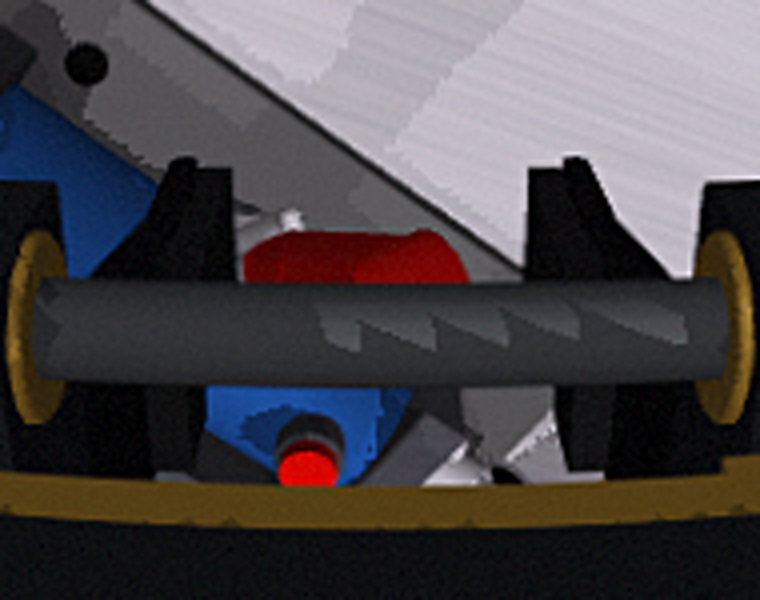

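View pics/l_s.png

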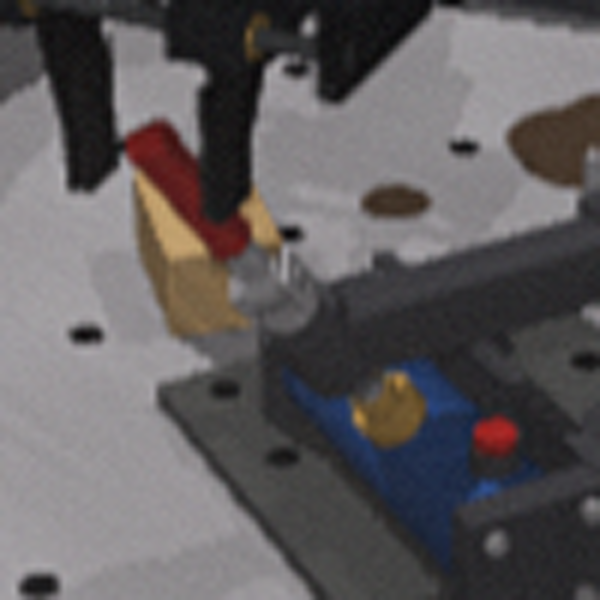

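{"api": "move_arm", "payload": {
  "deltas": [
    [0,0,0,0,1],
    [0,0,0,0,1],
    [0,0,0,0,1],
    [0,0,0,0,1],
    [0,0,0,0,1],
    [0,0,0,0,1],
    [0,0,0,-5,1],
    [0,0,0,-10,1]
  ],
  "squeeze": 40
}}

```text
clock: 12.8
eef_pos: [0.508, 0.0759, 0.2631]
eef_rot: [-1.342, 1.117, 1.342]
wrist_force: [-3.9, -0.5, 7.3]
gripper_width: 0.235
```

```bash
python3 st.py
```

```text
t 12.8 tcp [0.508  0.0759 0.2631] w mm 20.5 phi 26.9
F [-3.9 -0.5  7.3] M [-0.531  0.561 -0.025] F in XYZ [np.float64(-3.6), np.float64(-1.6), np.float64(7.3)] M.A 0.362 Mz -0.025
M about A axis via pin: 0.3
```

{"api": "move_arm", "payload": {
  "deltas": [
    [0,0,0,-5,1],
    [0,0,0,-9,1],
    [0,0,0,-13,1]
  ]
}}

```text
clock: 13.1
eef_pos: [0.5079, 0.0761, 0.2641]
eef_rot: [-1.177, 1.228, 1.177]
wrist_force: [-3.0, -1.6, 6.3]
gripper_width: 0.208
```

```bash
python3 st.py
```

```text
t 13.1 tcp [0.5079 0.0761 0.2641] w mm 18.1 phi 13.9
F [-3.  -1.6  6.3] M [-0.539  0.483  0.129] F in XYZ [np.float64(-2.4), np.float64(-2.4), np.float64(6.3)] M.A 0.48 Mz 0.129
M about A axis via pin: 0.384
```

{"api": "move_arm", "payload": {
  "deltas": [
    [0,0,0,-5,1],
    [0,0,0,-10,1],
    [0,0,0,-15,1]
  ]
}}

```text
clock: 13.4
eef_pos: [0.5083, 0.0758, 0.2636]
eef_rot: [-0.981, 1.337, 0.98]
wrist_force: [-1.5, -2.7, 3.3]
gripper_width: 0.187
```

```bash
python3 st.py
```

```text
t 13.4 tcp [0.5083 0.0758 0.2636] w mm 16.3 phi -1.1
F [-1.5 -2.7  3.3] M [-0.499 -0.076  0.191] F in XYZ [np.float64(-0.7), np.float64(-3.0), np.float64(3.3)] M.A 0.419 Mz 0.191
M about A axis via pin: 0.302
```

{"api": "move_arm", "payload": {
  "deltas": [
    [0,0,0,2,1],
    [0,0,0,4,1],
    [0,0,0,6,1]
  ]
}}

```text
clock: 13.7
eef_pos: [0.508, 0.0748, 0.2634]
eef_rot: [-1.063, 1.297, 1.062]
wrist_force: [-2.2, -4.0, 5.9]
gripper_width: 0.182
```

```bash
python3 st.py
```

```text
t 13.7 tcp [0.508  0.0748 0.2634] w mm 15.9 phi 5.1
F [-2.2 -4.   5.9] M [-1.116  0.697 -0.215] F in XYZ [np.float64(-1.0), np.float64(-4.5), np.float64(5.9)] M.A 0.551 Mz -0.215
M about A axis via pin: 0.378
```

{"api": "move_arm", "payload": {
  "deltas": [
    [0,0,0,-2,1],
    [0,0,0,-4,1],
    [0,0,0,-6,1]
  ]
}}

```text
clock: 14.0
eef_pos: [0.5084, 0.0751, 0.2633]
eef_rot: [-0.983, 1.337, 0.981]
wrist_force: [-0.4, -2.8, 1.5]
gripper_width: 0.181
```

```bash
python3 st.py
```

```text
t 14.0 tcp [0.5084 0.0751 0.2633] w mm 15.8 phi -1.0
F [-0.4 -2.8  1.5] M [-0.709 -0.059  0.183] F in XYZ [np.float64(0.4), np.float64(-2.8), np.float64(1.5)] M.A 0.531 Mz 0.183
M about A axis via pin: 0.422
```

```bash
cat > st.py <<'E'
from fit import *
s=bot.get_state();T=tool()
F=s["wrist_force"];M=s["torque"];pin=np.array([.5467,.0625,.139])
tau=[(M+np.cross(T[:3,3]+[0,0,h]-pin,F))@A for h in(.165,.19)]
print("t",round(s["clock"],2),"tcp",T[:3,3].round(4),"w",round(s["gripper_width"]*87,1),"phi",round(np.degrees(np.arctan2(T[:3,2]@-X,T[:3,2]@Y)),1),"F_XYZ",[round(float(F@v),1) for v in(X,Y,Z)],"M_XYZ",[round(float(M@v),2) for v in(X,Y,Z)],"TAU",np.round(tau,3))
E
python3 st.py
```

```text
t 14.0 tcp [0.5084 0.0751 0.2633] w 15.8 phi -1.0 F_XYZ [0.4, -2.8, 1.5] M_XYZ [-0.66, -0.26, 0.18] TAU [0.157 0.116]
```

{"api": "move_arm", "payload": {
  "deltas": [
    [0,0,0,-4,1],
    [0,0,0,-8,1]
  ]
}}

```text
clock: 14.2
eef_pos: [0.5086, 0.0755, 0.2632]
eef_rot: [-0.876, 1.385, 0.874]
wrist_force: [0.5, -3.3, 3.1]
gripper_width: 0.178
```

```bash
python3 st.py
```

```text
t 14.2 tcp [0.5086 0.0755 0.2632] w 15.5 phi -9.1 F_XYZ [1.4, -3.0, 3.1] M_XYZ [-0.12, -0.3, 0.53] TAU [0.094 0.05 ]
```

{"api": "move_arm", "payload": {
  "deltas": [
    [0,0,0,-4,1],
    [0,0,0,-8,1]
  ]
}}

```text
clock: 14.4
eef_pos: [0.5085, 0.0759, 0.2634]
eef_rot: [-0.77, 1.428, 0.769]
wrist_force: [-0.9, -2.9, 3.5]
gripper_width: 0.187
```

```bash
python3 st.py
```

```text
t 14.4 tcp [0.5085 0.0759 0.2634] w 16.2 phi -17.0 F_XYZ [-0.0, -3.1, 3.5] M_XYZ [0.04, -0.17, 0.66] TAU [0.102 0.058]
```

{"api": "move_arm", "payload": {
  "deltas": [
    [0,0,0,-4,1],
    [0,0,0,-8,1]
  ]
}}

```text
clock: 14.6
eef_pos: [0.5083, 0.0763, 0.2636]
eef_rot: [-0.662, 1.465, 0.662]
wrist_force: [-3.0, -1.8, 5.4]
gripper_width: 0.195
```

```bash
python3 st.py
```

```text
t 14.6 tcp [0.5083 0.0763 0.2636] w 16.9 phi -25.0 F_XYZ [-2.3, -2.6, 5.4] M_XYZ [0.13, 0.19, 0.67] TAU [0.127 0.091]
```

{"api": "move_arm", "payload": {
  "deltas": [
    [0,0,0,-4,1],
    [0,0,0,-8,1]
  ]
}}

```text
clock: 14.8
eef_pos: [0.5081, 0.0768, 0.2638]
eef_rot: [-0.553, 1.497, 0.555]
wrist_force: [-5.1, -0.2, 9.9]
gripper_width: 0.2
```

```bash
python3 st.py
```

```text
t 14.8 tcp [0.5081 0.0768 0.2638] w 17.4 phi -33.0 F_XYZ [-4.8, -1.6, 9.9] M_XYZ [0.16, 0.69, 0.55] TAU [0.134 0.11 ]
```

{"api": "move_arm", "payload": {
  "deltas": [
    [0,0,0,-4,1],
    [0,0,0,-8,1]
  ]
}}

```text
clock: 15.0
eef_pos: [0.5081, 0.0775, 0.264]
eef_rot: [-0.444, 1.522, 0.448]
wrist_force: [-3.2, 0.7, 6.2]
gripper_width: 0.207
```

```bash
python3 st.py
```

```text
t 15.0 tcp [0.5081 0.0775 0.264 ] w 18.0 phi -41.0 F_XYZ [-3.3, -0.2, 6.2] M_XYZ [0.5, 0.46, 0.69] TAU [0.247 0.245]
```

{"api": "move_arm", "payload": {
  "deltas": [
    [0,0,0,-4,1],
    [0,0,0,-4,1]
  ]
}}

```text
clock: 15.2
eef_pos: [0.508, 0.0779, 0.2641]
eef_rot: [-0.39, 1.533, 0.395]
wrist_force: [-3.7, 1.7, 8.0]
gripper_width: 0.21
```

```bash
python3 st.py
python3 - <<'E'
from h import *
im=bot.get_image("side");cv2.imwrite("pics/m_s.png",cv2.resize(im[160:260,190:290],None,fx=6,fy=6,interpolation=cv2.INTER_CUBIC))
E
```

```text
t 15.2 tcp [0.508  0.0779 0.2641] w 18.3 phi -44.9 F_XYZ [-4.0, 0.6, 8.0] M_XYZ [0.48, 0.59, 0.49] TAU [0.203 0.211]
```

View pics/m_s.png

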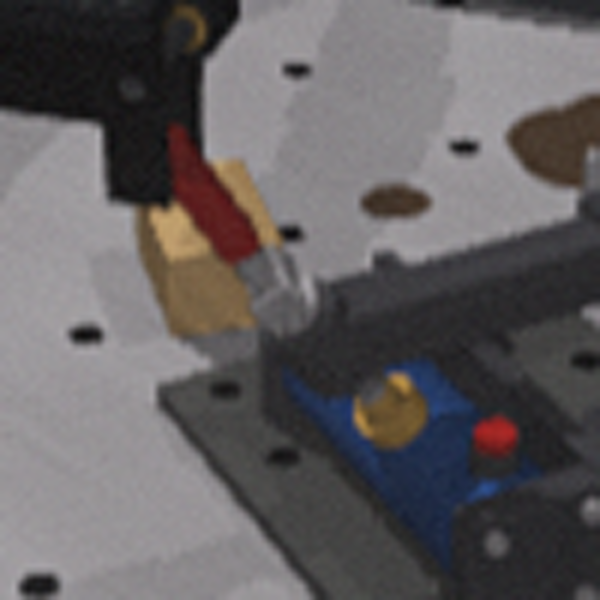

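{"api": "move_arm", "payload": {
  "deltas": [
    [0,0,0,0,0.5],
    [0,0,0,0,0.5],
    [0.0015,-0.001,-0.001,0,0.5],
    [0.0015,-0.001,-0.001,8,0.5],
    [0.0015,-0.001,-0.001,16,0.5],
    [0.0015,-0.001,-0.001,24,0.5],
    [0.0015,-0.001,-0.001,32,0.5],
    [0.0015,-0.001,-0.001,40,0.5],
    [0.0015,-0.001,-0.001,48,0.5],
    [0.0015,-0.001,-0.001,56,0.5]
  ]
}}

```text
clock: 16.25
eef_pos: [0.5095, 0.0749, 0.2609]
eef_rot: [-1.144, 1.25, 1.144]
wrist_force: [-0.8, 0.2, -0.1]
gripper_width: 0.498
```

{"api": "move_arm", "payload": {
  "deltas": [
    [0,0,0,8,0.5],
    [0,0,0,16,0.5],
    [0,0,0,24,0.5],
    [0,0,0,26,0.5],
    [0,0,0,26,0.5]
  ]
}}

```text
clock: 16.75
eef_pos: [0.5095, 0.0749, 0.2609]
eef_rot: [-1.469, 1.017, 1.47]
wrist_force: [1.0, 0.4, -0.3]
gripper_width: 0.5
```

```bash
python3 st.py;python3 - <<'E'
from h import *
T=tool();im=bot.get_image("wrist");cv2.imwrite("pics/n_w.png",cv2.resize(im[180:330,160:350],None,fx=4,fy=4,interpolation=cv2.INTER_CUBIC))
im=bot.get_image("side");cv2.imwrite("pics/n_s.png",cv2.resize(im[160:260,190:290],None,fx=6,fy=6,interpolation=cv2.INTER_CUBIC))
E
```

```text
t 16.75 tcp [0.5095 0.0749 0.2609] w 43.5 phi 37.0 F_XYZ [0.8, 0.6, -0.3] M_XYZ [0.05, 0.1, -0.02] TAU [0.037 0.046]
```

View pics/n_w.png

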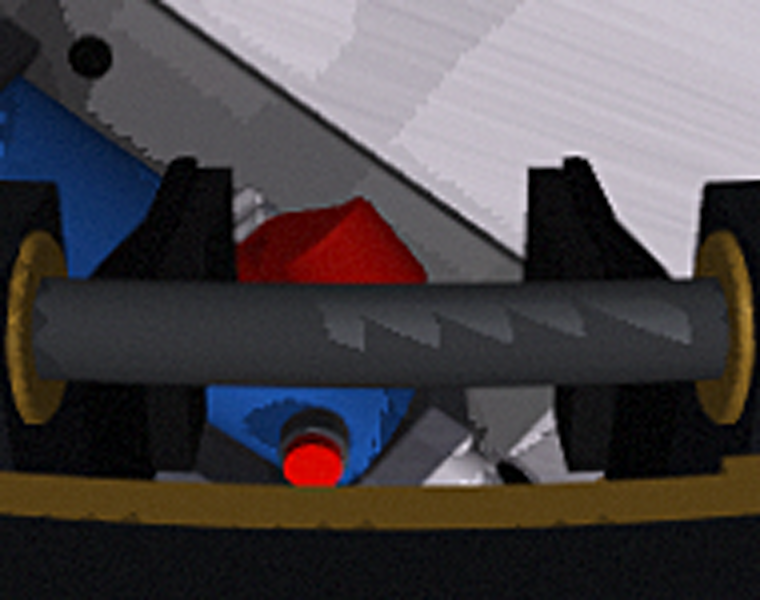

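View pics/n_s.png

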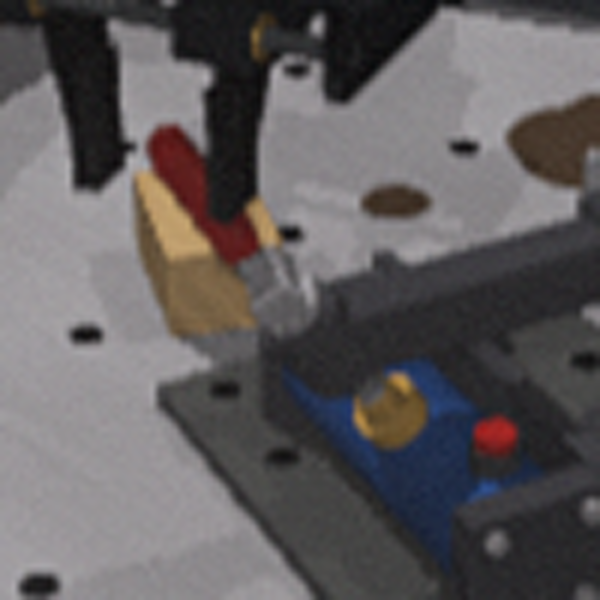

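{"api": "move_arm", "payload": {
  "deltas": [
    [0,0,0.03,0,0.3],
    [0.01,0,0.045,-8,0.2],
    [0.035,-0.008,0.045,-16,0.2],
    [0.06,-0.016,0.041,-24,0.2],
    [0.06,-0.016,0.041,-32,0.2],
    [0.06,-0.016,0.041,-37,0.2],
    [0.06,-0.016,0.041,-37,0.2]
  ]
}}

```text
clock: 17.55
eef_pos: [0.5696, 0.0589, 0.3019]
eef_rot: [-0.996, 1.332, 0.996]
wrist_force: [0.6, 0.0, -0.1]
gripper_width: 0.803
```

```bash
python3 st.py;python3 - <<'E'
from h import *
T=tool();im=bot.get_image("wrist");cv2.imwrite("pics/o_w0.png",im);pickle.dump(T,open("To.pkl","wb"));cv2.imwrite("pics/o_w.png",cv2.resize(im[80:220,190:310],None,fx=5,fy=5,interpolation=cv2.INTER_CUBIC)[:600])
im=bot.get_image("side");cv2.imwrite("pics/o_s.png",cv2.resize(im[160:260,190:290],None,fx=6,fy=6,interpolation=cv2.INTER_CUBIC))
E
```

```text
t 17.55 tcp [0.5696 0.0589 0.3019] w 69.8 phi -0.0 F_XYZ [0.6, 0.2, -0.1] M_XYZ [0.01, -0.0, 0.01] TAU [0.044 0.047]
```

View pics/o_w.png

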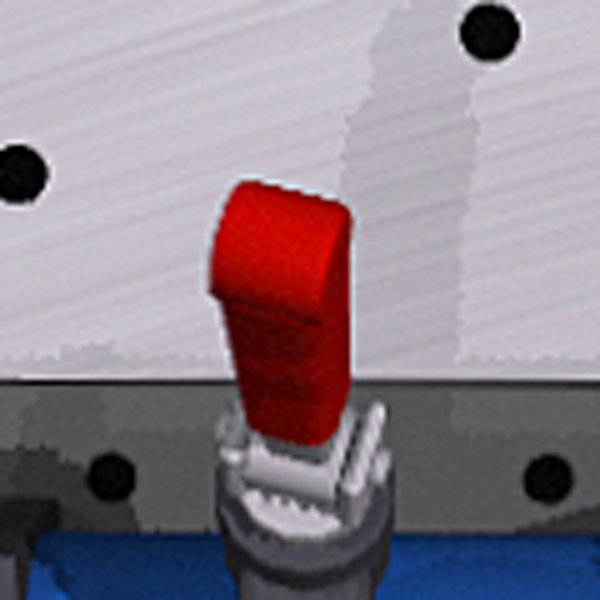

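View pics/o_s.png

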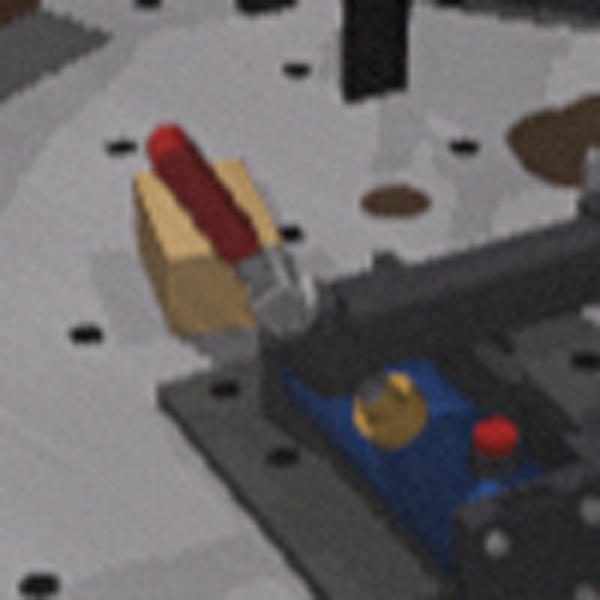

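{"api": "move_arm", "payload": {
  "deltas": [
    [0,0,0.005,8,0.3],
    [-0.03,0.007,0.005,16,0.4],
    [-0.06,0.0145,0.005,24,0.45],
    [-0.06,0.0145,0.005,32,0.45],
    [-0.06,0.0145,-0.01,40,0.45],
    [-0.06,0.0145,-0.03,45,0.45],
    [-0.06,0.0145,-0.0425,45,0.45],
    [-0.06,0.0145,-0.0425,45,0.45]
  ]
}}

```text
clock: 18.45
eef_pos: [0.5083, 0.0734, 0.258]
eef_rot: [-1.565, 0.933, 1.569]
wrist_force: [-0.8, 0.6, 0.3]
gripper_width: 0.552
```

```bash
python3 st.py;python3 - <<'E'
from h import *
T=tool();im=bot.get_image("wrist");cv2.imwrite("pics/p_w.png",cv2.resize(im[180:330,160:350],None,fx=4,fy=4,interpolation=cv2.INTER_CUBIC))
E
```

```text
t 18.45 tcp [0.5083 0.0734 0.258 ] w 48.0 phi 45.0 F_XYZ [-1.0, 0.4, 0.3] M_XYZ [0.02, 0.07, 0.02] TAU [0.053 0.058]
```

View pics/p_w.png

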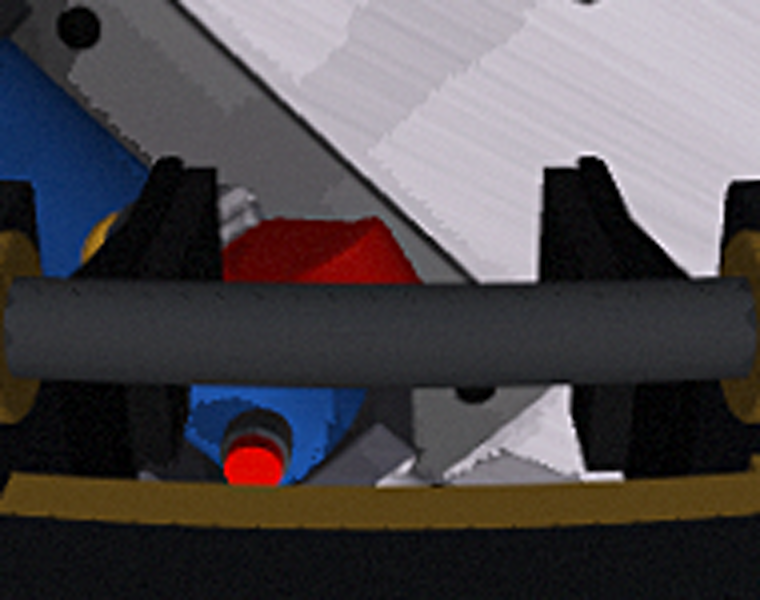

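{"api": "move_arm", "payload": {
  "deltas": [
    [0,0,0,0,1],
    [0,0,0,0,1],
    [0,0,0,0,1],
    [0,0,0,0,1],
    [0,0,0,0,1],
    [0,0,0,0,1],
    [0,0,0,0,1]
  ],
  "squeeze": 45
}}

```text
clock: 19.2
eef_pos: [0.5106, 0.0707, 0.2603]
eef_rot: [-1.57, 0.933, 1.562]
wrist_force: [1.9, -5.4, -0.0]
gripper_width: 0.268
```

```bash
python3 st.py;python3 - <<'E'
from h import *
T=tool();im=bot.get_image("wrist");cv2.imwrite("pics/q_w.png",cv2.resize(im[180:330,160:350],None,fx=4,fy=4,interpolation=cv2.INTER_CUBIC))
E
```

```text
t 19.2 tcp [0.5106 0.0707 0.2603] w 23.3 phi 44.9 F_XYZ [3.4, -4.7, -0.0] M_XYZ [-1.17, -1.1, -0.18] TAU [-0.097 -0.164]
```

View pics/q_w.png

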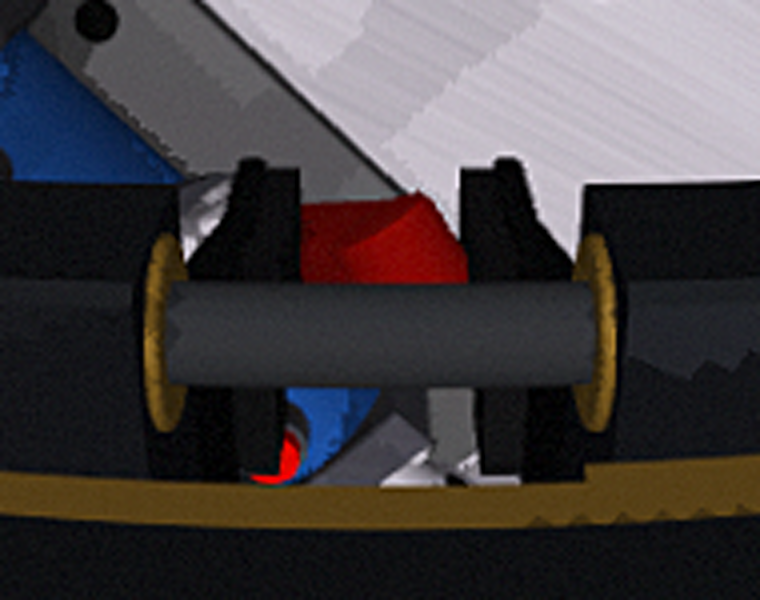

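{"api": "move_arm", "payload": {
  "deltas": [
    [0,0,0,-4,1],
    [0,0,0,-8,1]
  ]
}}

```text
clock: 19.45
eef_pos: [0.5102, 0.0709, 0.2606]
eef_rot: [-1.47, 1.021, 1.464]
wrist_force: [-0.9, -5.3, 2.9]
gripper_width: 0.254
```

```bash
python3 st.py
```

```text
t 19.45 tcp [0.5102 0.0709 0.2606] w 22.1 phi 36.8 F_XYZ [0.6, -5.4, 2.9] M_XYZ [-1.51, -0.42, 0.05] TAU [0.188 0.111]
```

{"api": "move_arm", "payload": {
  "deltas": [
    [0,0,0,-4,1],
    [0,0,0,-8,1]
  ]
}}

```text
clock: 19.65
eef_pos: [0.5096, 0.071, 0.2609]
eef_rot: [-1.369, 1.101, 1.366]
wrist_force: [-1.5, -4.9, 5.1]
gripper_width: 0.239
```

```bash
python3 st.py
```

```text
t 19.65 tcp [0.5096 0.071  0.2609] w 20.8 phi 28.8 F_XYZ [-0.0, -5.1, 5.1] M_XYZ [-1.31, 0.02, 0.24] TAU [0.279 0.206]
```

{"api": "move_arm", "payload": {
  "deltas": [
    [0,0,0,-4,1],
    [0,0,0,-8,1]
  ]
}}

```text
clock: 19.85
eef_pos: [0.5098, 0.0712, 0.2608]
eef_rot: [-1.268, 1.173, 1.264]
wrist_force: [-0.2, -5.7, 2.3]
gripper_width: 0.23
```

```bash
python3 st.py;python3 - <<'E'
from h import *
T=tool();im=bot.get_image("wrist");cv2.imwrite("pics/r_w.png",cv2.resize(im[180:330,160:350],None,fx=4,fy=4,interpolation=cv2.INTER_CUBIC))
E
```

```text
t 19.85 tcp [0.5098 0.0712 0.2608] w 20.0 phi 20.8 F_XYZ [1.4, -5.5, 2.3] M_XYZ [-1.09, -0.52, 0.27] TAU [0.113 0.034]
```

View pics/r_w.png

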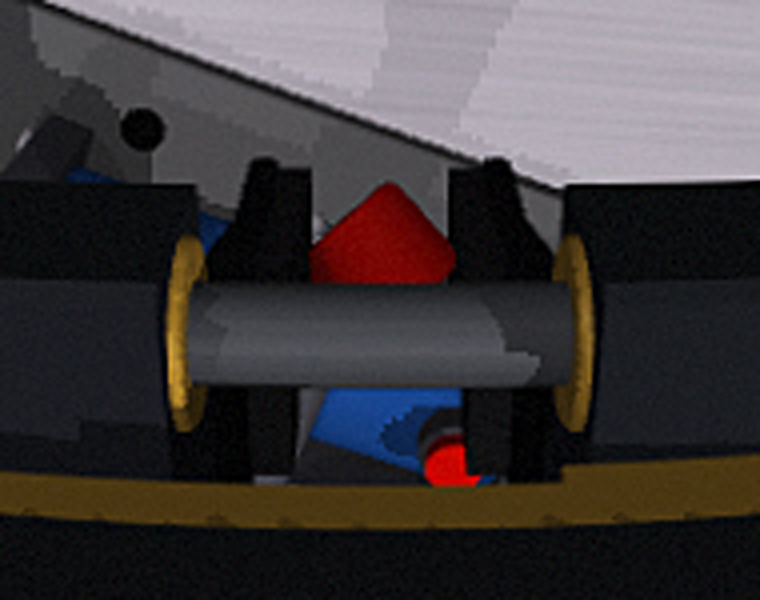

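{"api": "move_arm", "payload": {
  "deltas": [
    [0,0,0,0,0.6],
    [0,0,0,0,0.55],
    [0,0,0,0,0.5],
    [0,0,0,-6,0.5],
    [0,0,0,-14,0.5],
    [0,0,0,-22,0.5],
    [0,0,0,-30,0.5],
    [0,0,0,-36,0.5],
    [0,0,0,-36,0.5]
  ]
}}

```text
clock: 20.8
eef_pos: [0.5092, 0.0745, 0.2596]
eef_rot: [-0.797, 1.419, 0.799]
wrist_force: [-0.0, 0.2, -0.4]
gripper_width: 0.5
```

```bash
python3 st.py;python3 - <<'E'
from h import *
T=tool();im=bot.get_image("wrist");cv2.imwrite("pics/s_w.png",cv2.resize(im[180:330,160:350],None,fx=4,fy=4,interpolation=cv2.INTER_CUBIC))
E
```

```text
t 20.8 tcp [0.5092 0.0745 0.2596] w 43.5 phi -14.9 F_XYZ [-0.1, 0.2, -0.4] M_XYZ [-0.02, -0.03, -0.02] TAU [0.018 0.021]
```

View pics/s_w.png

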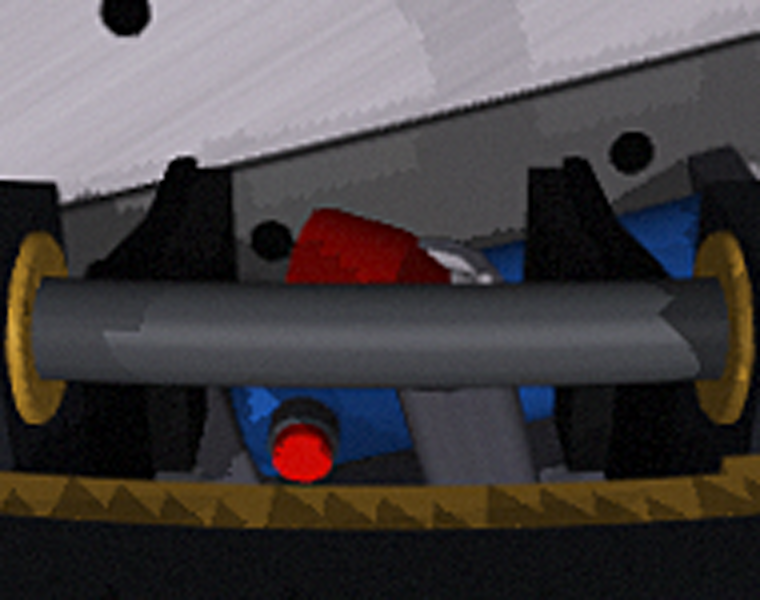

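{"api": "move_arm", "payload": {
  "deltas": [
    [0,0,0,-7,0.5],
    [0.002,0,-0.004,-13,0.5],
    [0.004,-0.001,-0.008,-13,0.8],
    [0.004,-0.001,-0.008,-13,1],
    [0.004,-0.001,-0.008,-13,1],
    [0.004,-0.001,-0.008,-13,1],
    [0.004,-0.001,-0.008,-13,1],
    [0.004,-0.001,-0.008,-13,1]
  ],
  "squeeze": 40
}}

```text
clock: 21.65
eef_pos: [0.513, 0.0722, 0.2518]
eef_rot: [-0.623, 1.48, 0.623]
wrist_force: [-3.9, -2.7, 0.5]
gripper_width: 0.243
```

```bash
python3 st.py
```

```text
t 21.65 tcp [0.513  0.0722 0.2518] w 21.1 phi -27.9 F_XYZ [-3.0, -3.7, 0.5] M_XYZ [-0.11, 0.42, 0.41] TAU [-0.084 -0.137]
```

{"api": "move_arm", "payload": {
  "deltas": [
    [0,0,0,-2,1],
    [0,0,0,-4,1]
  ]
}}

```text
clock: 21.85
eef_pos: [0.5124, 0.0733, 0.2511]
eef_rot: [-0.568, 1.497, 0.571]
wrist_force: [-4.4, 0.9, -2.7]
gripper_width: 0.252
```

```bash
python3 st.py
```

```text
t 21.85 tcp [0.5124 0.0733 0.2511] w 21.9 phi -31.9 F_XYZ [-4.5, -0.4, -2.7] M_XYZ [0.74, 0.73, 0.79] TAU [0.174 0.168]
```

{"api": "move_arm", "payload": {
  "deltas": [
    [0,0,0,-2,1],
    [0,0,0,-4,1]
  ]
}}

```text
clock: 22.05
eef_pos: [0.512, 0.0747, 0.2505]
eef_rot: [-0.514, 1.511, 0.519]
wrist_force: [-3.5, 3.4, -4.5]
gripper_width: 0.255
```

```bash
python3 st.py;python3 - <<'E'
from h import *
T=tool();im=bot.get_image("wrist");cv2.imwrite("pics/t_w.png",cv2.resize(im[180:330,160:350],None,fx=4,fy=4,interpolation=cv2.INTER_CUBIC))
im=bot.get_image("side");cv2.imwrite("pics/t_s.png",cv2.resize(im[160:260,190:290],None,fx=6,fy=6,interpolation=cv2.INTER_CUBIC))
E
```

```text
t 22.05 tcp [0.512  0.0747 0.2505] w 22.2 phi -35.8 F_XYZ [-4.3, 2.2, -4.5] M_XYZ [1.4, 0.66, 1.14] TAU [0.428 0.46 ]
```

View pics/t_w.png

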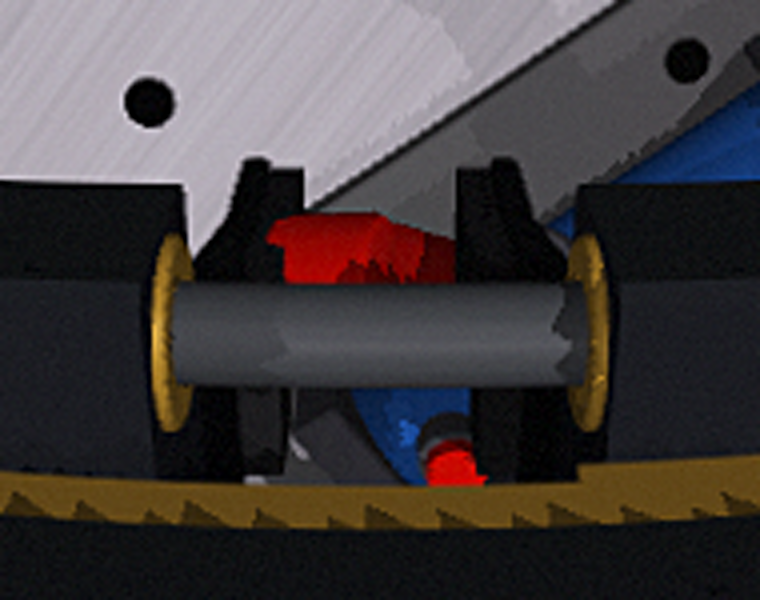

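View pics/t_s.png

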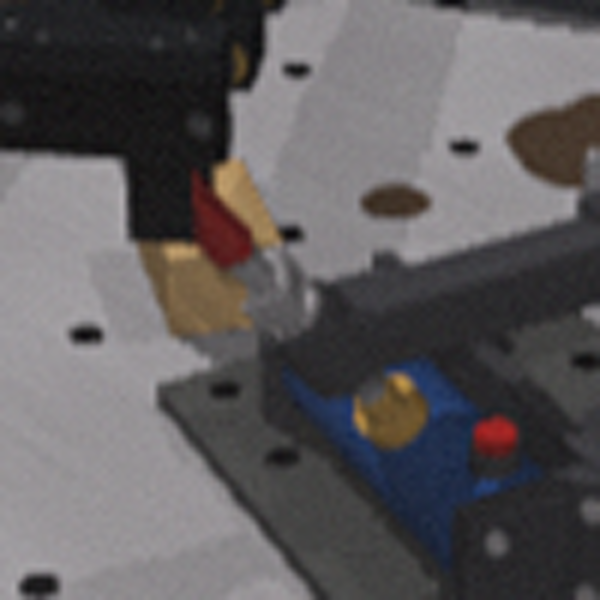

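{"api": "move_arm", "payload": {
  "deltas": [
    [0,0,0,2,1],
    [0,0,0,4,1]
  ]
}}

```text
clock: 22.35
eef_pos: [0.5124, 0.0739, 0.2509]
eef_rot: [-0.57, 1.496, 0.574]
wrist_force: [-5.8, 2.2, -2.3]
gripper_width: 0.247
```

```bash
python3 st.py
```

```text
t 22.35 tcp [0.5124 0.0739 0.2509] w 21.5 phi -31.7 F_XYZ [-6.2, 0.5, -2.3] M_XYZ [0.82, 0.61, 0.4] TAU [-0.067 -0.06 ]
```

{"api": "move_arm", "payload": {
  "deltas": [
    [0,0,0,-2,1],
    [0,0,0,-4,1]
  ]
}}

```text
clock: 22.55
eef_pos: [0.5123, 0.0744, 0.2508]
eef_rot: [-0.514, 1.51, 0.519]
wrist_force: [-4.2, 3.9, -6.5]
gripper_width: 0.254
```

```bash
python3 st.py
```

```text
t 22.55 tcp [0.5123 0.0744 0.2508] w 22.1 phi -35.8 F_XYZ [-5.1, 2.6, -6.5] M_XYZ [1.69, 0.88, 1.15] TAU [0.323 0.36 ]
```

{"api": "move_arm", "payload": {
  "deltas": [
    [0,0,0,-2,1],
    [0,0,0,-4,1]
  ]
}}

```text
clock: 22.75
eef_pos: [0.5123, 0.0751, 0.2507]
eef_rot: [-0.46, 1.522, 0.466]
wrist_force: [-3.7, 4.6, -5.9]
gripper_width: 0.269
```

```bash
python3 st.py
```

```text
t 22.75 tcp [0.5123 0.0751 0.2507] w 23.4 phi -39.7 F_XYZ [-4.9, 3.3, -5.9] M_XYZ [1.86, 0.81, 1.21] TAU [0.37  0.418]
```

{"api": "move_arm", "payload": {
  "deltas": [
    [0,0,0,0,0.6],
    [0,0,0,0,0.5],
    [0,0,0.02,0,0.4],
    [0,0,0.05,8,0.3],
    [0.03,-0.006,0.055,16,0.3],
    [0.057,-0.0135,0.05,24,0.3],
    [0.057,-0.0135,0.05,32,0.3],
    [0.057,-0.0135,0.05,40,0.3],
    [0.057,-0.0135,0.05,40,0.3]
  ]
}}

```text
clock: 23.65
eef_pos: [0.5715, 0.0581, 0.3023]
eef_rot: [-0.997, 1.33, 0.994]
wrist_force: [0.1, 0.1, -0.2]
gripper_width: 0.696
```

```bash
python3 st.py;python3 - <<'E'
from h import *
T=tool();im=bot.get_image("wrist");cv2.imwrite("pics/u_w0.png",im);pickle.dump(T,open("Tu.pkl","wb"));
a=[cv2.resize(cv2.imread(f"pics/{k}_w0.png")[95:205,205:295],None,fx=5,fy=5,interpolation=cv2.INTER_CUBIC)[:,:395] for k in "ou"];cv2.imwrite("pics/u_w.png",np.hstack(a))
im=bot.get_image("side");cv2.imwrite("pics/u_s.png",cv2.resize(im[160:260,190:290],None,fx=6,fy=6,interpolation=cv2.INTER_CUBIC))
E
```

```text
t 23.65 tcp [0.5715 0.0581 0.3023] w 60.5 phi 0.0 F_XYZ [0.0, 0.2, -0.2] M_XYZ [-0.03, 0.02, -0.03] TAU [0.027 0.029]
```

View pics/u_w.png

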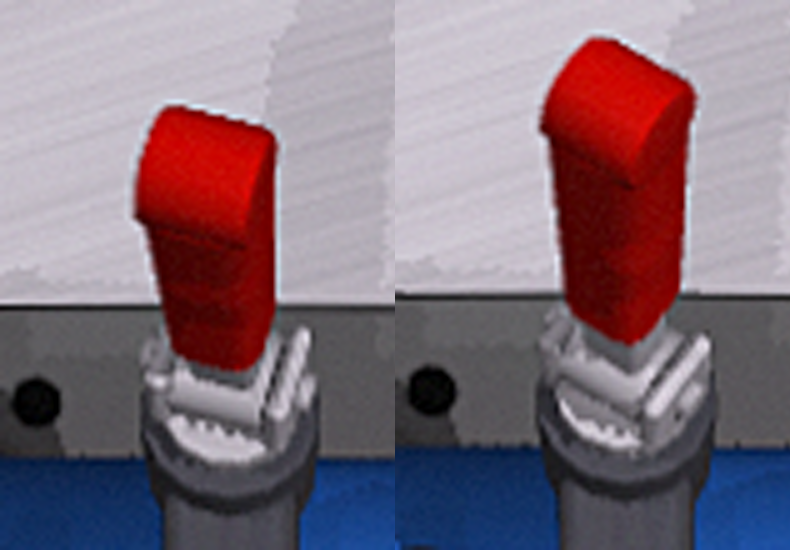

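View pics/u_s.png

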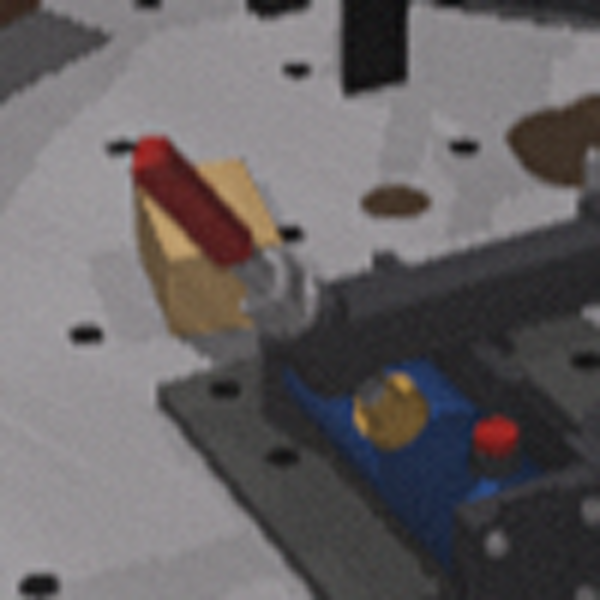

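```bash
cat > fold.py <<'E'
from fit import *
psi=np.radians(-30);pin=np.array([.548,.0621,.1369]);f,p=frame(psi)
ph=np.radians(-25);j=np.cos(ph)*Y-np.sin(ph)*X;ty=np.cross(j,-Z) # tool y = z x x ; x=-Z
print("f",f.round(3),"p",p.round(3),"toolz",j.round(3),"tooly",ty.round(3))
for lam in range(0,95,15):
    l=np.radians(lam);d=np.cos(l)*A+np.sin(l)*f;n=-np.sin(l)*A+np.cos(l)*f
    c=pin+.066*d; 
    dz=-.012 if lam<=30 else -.012+.012*(lam-30)/30 if lam<60 else 0
    tip0=c+np.array([0,0,dz])
    # slide back along -n (horizontal-ish) until the prism touches
    dirn=-n if lam>45 else -np.r_[n[:2],0]/np.linalg.norm(n[:2])
    best=None
    for t in np.arange(0,.06,.0005):
        tip=tip0+dirn*t
        P=np.array([tip+a*.010*ty+b*.015*j+[0,0,h] for a in(-1,1) for b in(-1,1) for h in np.arange(0,.04,.002)])
        s=(P-pin)@d; w=(P-pin)@p; m=(s<.085)&(s>.02)
        if not m.any() or ((P-pin)@n)[m].max()<-.008: best=tip;break
    print(lam,"lever c",c.round(4),"elev",np.degrees(np.arcsin(d[2])).round(),"TCP",(best+[0,0,.07]).round(4))
E
python3 fold.py
```

```text
f [ 0.539 -0.68   0.497] p [0.637 0.715 0.287] toolz [0.661 0.75  0.   ] tooly [-0.75   0.661  0.   ]
0 lever c [0.5117 0.0728 0.191 ] elev 55.0 TCP [0.4949 0.0939 0.249 ]
15 lever c [0.5221 0.0608 0.1976] elev 67.0 TCP [0.5063 0.0775 0.2556]
30 lever c [0.5343 0.0489 0.2001] elev 73.0 TCP [0.5206 0.0613 0.2581]
45 lever c [0.5475 0.0379 0.1983] elev 69.0 TCP [0.5309 0.0508 0.2623]
60 lever c [0.5607 0.0286 0.1923] elev 57.0 TCP [0.5465 0.0377 0.2711]
75 lever c [0.573  0.0215 0.1826] elev 44.0 TCP [0.5606 0.0277 0.2648]
90 lever c [0.5836 0.0172 0.1697] elev 30.0 TCP [0.5742 0.02   0.2536]
```

{"api": "move_arm", "payload": {
  "deltas": [
    [-0.01,0.01,0.01,-5,1],
    [-0.03,0.025,0.01,-10,1],
    [-0.06,0.04,0.01,-15,1],
    [-0.088,0.05,0.01,-20,1],
    [-0.088,0.05,0.01,-25,1],
    [-0.088,0.05,0.01,-25,1],
    [-0.088,0.05,0.01,-25,1],
    [-0.088,0.05,-0.02,-25,1],
    [-0.088,0.05,-0.045,-25,1],
    [-0.088,0.05,-0.053,-25,1]
  ],
  "squeeze": 20
}}

```text
clock: 24.75
eef_pos: [0.4817, 0.1081, 0.2463]
eef_rot: [-0.663, 1.471, 0.663]
wrist_force: [0.4, 0.4, 0.0]
gripper_width: 0.008
```

```bash
python3 st.py;python3 - <<'E'
from h import *
im=bot.get_image("wrist");a=cv2.resize(im[150:330,140:370],None,fx=1.7,fy=1.7)
im=bot.get_image("side");b=cv2.resize(im[140:260,170:290],None,fx=3.2,fy=3.2,interpolation=cv2.INTER_CUBIC)
cv2.imwrite("pics/v.png",np.hstack([a,cv2.resize(b,(a.shape[0],a.shape[0]))]))
E
```

```text
t 24.75 tcp [0.4817 0.1081 0.2463] w 0.7 phi -25.0 F_XYZ [0.3, 0.5, 0.0] M_XYZ [-0.07, 0.04, -0.01] TAU [0.078 0.085]
```

View pics/v.png

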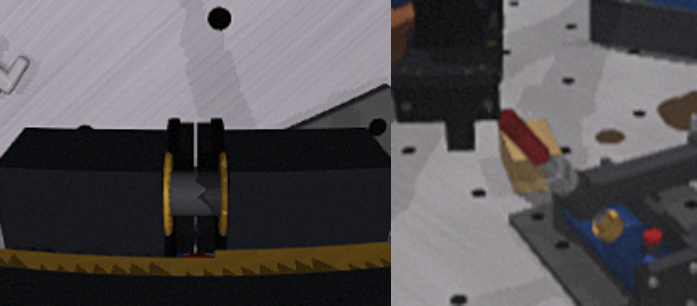

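{"api": "move_arm", "payload": {
  "deltas": [
    [0.007,-0.007,0.002,0,1],
    [0.013,-0.014,0.002,0,1],
    [0.017,-0.02,0.005,0,1],
    [0.021,-0.026,0.007,0,1],
    [0.025,-0.032,0.009,0,1],
    [0.03,-0.038,0.01,0,1],
    [0.035,-0.044,0.011,0,1]
  ]
}}

```text
clock: 25.55
eef_pos: [0.518, 0.0656, 0.2612]
eef_rot: [-0.662, 1.465, 0.665]
wrist_force: [-2.7, 3.4, 2.2]
gripper_width: 0.002
```

```bash
python3 st.py;python3 - <<'E'
from h import *
im=bot.get_image("side");b=cv2.resize(im[140:260,170:290],None,fx=5,fy=5,interpolation=cv2.INTER_CUBIC)
cv2.imwrite("pics/w.png",b)
E
```

```text
t 25.55 tcp [0.518  0.0656 0.2612] w 0.2 phi -24.9 F_XYZ [-3.6, 2.5, 2.2] M_XYZ [0.54, 0.67, -0.04] TAU [0.002 0.038]
```

View pics/w.png

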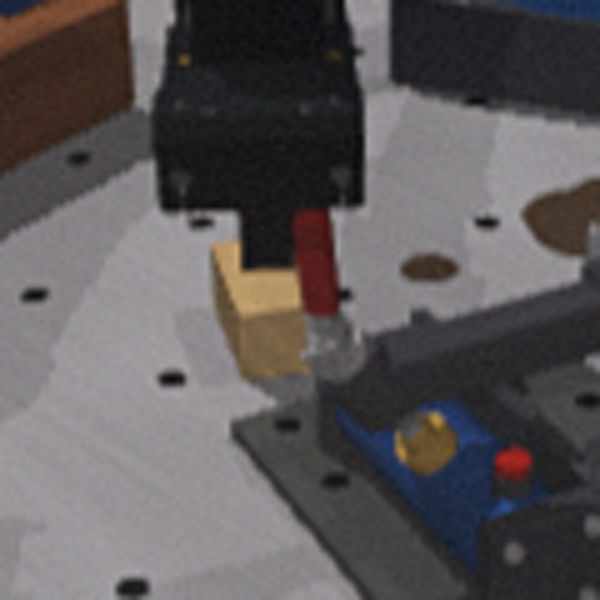

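{"api": "move_arm", "payload": {
  "deltas": [
    [0.007,-0.008,0.001,0,1],
    [0.0145,-0.0165,0.002,0,1],
    [0.022,-0.023,0.006,0,1],
    [0.031,-0.03,0.009,0,1],
    [0.038,-0.035,0.006,0,1],
    [0.045,-0.039,0.002,0,1]
  ]
}}

```text
clock: 26.2
eef_pos: [0.5619, 0.0257, 0.2612]
eef_rot: [-0.662, 1.469, 0.664]
wrist_force: [-3.7, 2.7, 1.0]
gripper_width: 0.002
```

```bash
python3 st.py;python3 - <<'E'
from h import *
im=bot.get_image("side");b=cv2.resize(im[140:260,170:290],None,fx=5,fy=5,interpolation=cv2.INTER_CUBIC)
cv2.imwrite("pics/x.png",b)
E
```

```text
t 26.2 tcp [0.5619 0.0257 0.2612] w 0.2 phi -25.0 F_XYZ [-4.3, 1.6, 1.0] M_XYZ [0.26, 1.19, -0.02] TAU [0.044 0.067]
```

View pics/x.png

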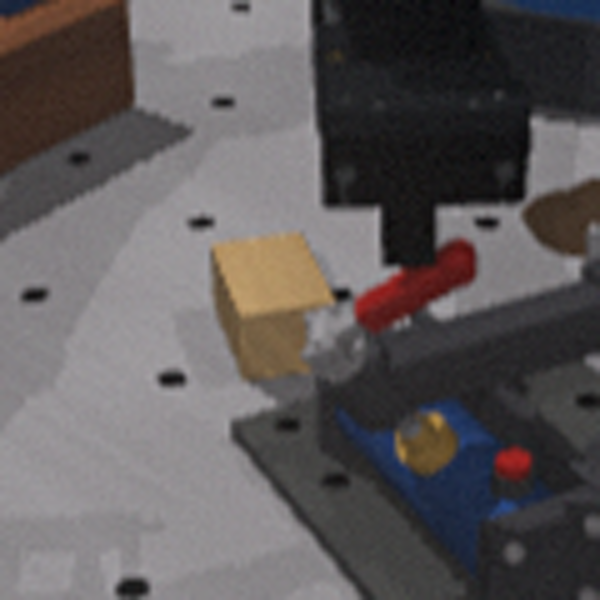

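{"api": "move_arm", "payload": {
  "deltas": [
    [0.004,-0.002,-0.004,0,1],
    [0.008,-0.003,-0.008,0,1],
    [0.011,-0.004,-0.012,0,1],
    [0.011,-0.004,-0.012,0,1]
  ]
}}

```text
clock: 26.65
eef_pos: [0.5725, 0.0215, 0.251]
eef_rot: [-0.662, 1.47, 0.664]
wrist_force: [-9.8, 0.8, 12.4]
gripper_width: 0.003
```

```bash
python3 st.py
```

```text
t 26.65 tcp [0.5725 0.0215 0.251 ] w 0.3 phi -25.0 F_XYZ [-9.7, -2.0, 12.4] M_XYZ [-0.52, 2.41, -0.04] TAU [-0.135 -0.164]
```

{"api": "move_arm", "payload": {
  "deltas": [
    [0.001,0,-0.003,0,1],
    [0.002,-0.001,-0.006,0,1],
    [0.002,-0.001,-0.006,0,1]
  ]
}}

```text
clock: 26.95
eef_pos: [0.5736, 0.021, 0.2498]
eef_rot: [-0.66, 1.469, 0.667]
wrist_force: [-23.2, 1.8, 36.4]
gripper_width: 0.002
```

```bash
python3 st.py;python3 - <<'E'
from h import *
im=bot.get_image("side");b=cv2.resize(im[140:260,170:290],None,fx=5,fy=5,interpolation=cv2.INTER_CUBIC)
cv2.imwrite("pics/y.png",b)
E
```

```text
t 26.95 tcp [0.5736 0.021  0.2498] w 0.2 phi -25.0 F_XYZ [-22.8, -4.8, 36.4] M_XYZ [-1.26, 5.11, -0.04] TAU [-0.153 -0.223]
```

View pics/y.png

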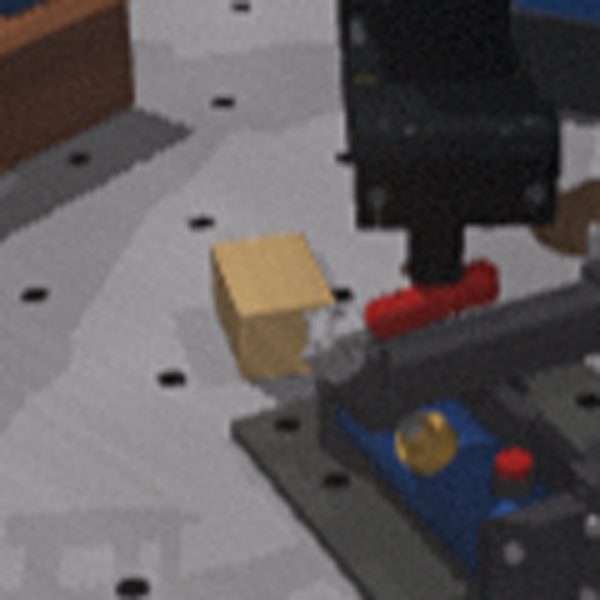

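{"api": "move_arm", "payload": {
  "deltas": [
    [-0.003,0.001,0.006,0,1],
    [-0.015,0.004,0.03,0,1],
    [-0.02,0.005,0.07,0,1],
    [-0.02,0.005,0.1,5,1],
    [0.0,0.005,0.11,13,1],
    [0.01,0.015,0.11,21,1],
    [0.02,0.02,0.11,25,1],
    [0.02,0.02,0.11,25,1]
  ]
}}

```text
clock: 27.8
eef_pos: [0.5971, 0.0413, 0.3535]
eef_rot: [-0.999, 1.329, 0.995]
wrist_force: [-0.3, 0.3, -0.2]
gripper_width: 0.004
```

```bash
python3 st.py;python3 - <<'E'
from h import *
pickle.dump(tool(),open("Tz.pkl","wb"))
im=bot.get_image("wrist");cv2.imwrite("pics/z_w0.png",im);cv2.imwrite("pics/z_w.png",im)
im=bot.get_image("side");b=cv2.resize(im[150:300,180:350],None,fx=4,fy=4,interpolation=cv2.INTER_CUBIC)
cv2.imwrite("pics/z.png",b)
E
```

```text
t 27.8 tcp [0.5971 0.0413 0.3535] w 0.3 phi 0.1 F_XYZ [-0.4, 0.2, -0.2] M_XYZ [0.06, -0.01, -0.03] TAU [-0.019 -0.017]
```

View pics/z_w.png

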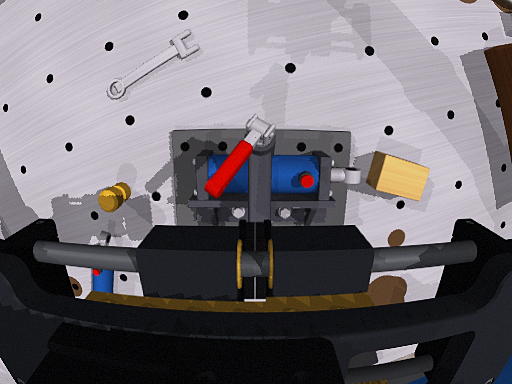

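View pics/z.png

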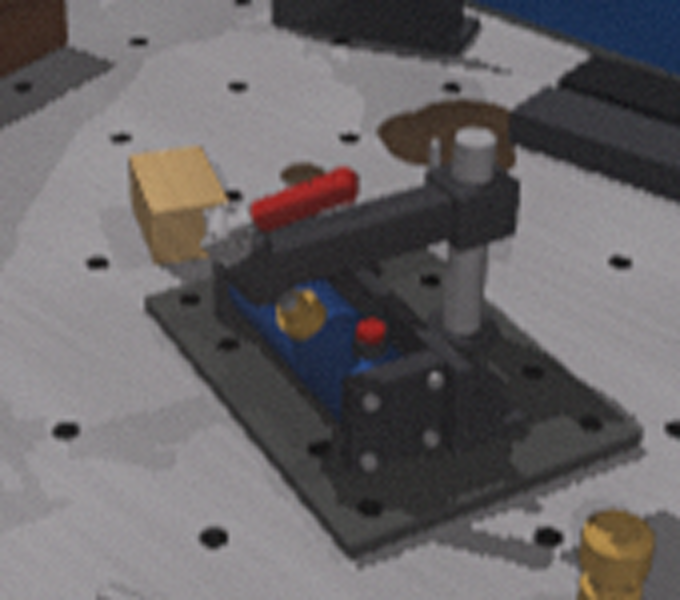

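Run:
```python
from fit import *
T=pickle.load(open("Tz.pkl","rb"));im=cv2.imread("pics/z_w0.png");m=comp(red(im),(230,165))
m&=(np.indices(m.shape)[1]<256)
print(m.sum())
ims=cv2.imread("pics/z.png");m2=cv2.resize(comp(red(ims),(300,200)).astype(np.uint8)*255,None,fx=.25,fy=.25,interpolation=cv2.INTER_AREA)>127
ms=np.zeros((384,512),bool);h,w=m2.shape;ms[150:150+h,180:180+w]=m2;print(ms.sum())
def bx(pin,psi,lam):
    f,p=frame(psi);d=np.cos(lam)*A+np.sin(lam)*f;n=-np.sin(lam)*A+np.cos(lam)*f
    return np.array([pin+s*d+i*.0075*n+j*.007*p for s in(.022,.084) for i in(-1,1) for j in(-1,1)])
def cost(v,S=4):
    pin=np.array([.548,.0621,.1369])+v[:3]; c=0
    for n,g,TT in(("wrist",m,T),("side",ms,None)):
        uv=proj(n,bx(pin,v[3],v[4]),TT);q=np.zeros((384*S,512*S),np.uint8)
        cv2.fillConvexPoly(q,cv2.convexHull(((uv+.5)*S).astype(np.int32)),1);q=cv2.resize(q.astype(np.float32),(512,384),interpolation=cv2.INTER_AREA)
        c+=np.abs(q-g).sum()/g.sum()
    return c+ (np.linalg.norm(v[:3])/.004)**2*.03
for p0 in(-25,-35,-45):
  for l0 in (80,92):
    x0=np.r_[0,0,0,np.radians(p0),np.radians(l0)]
    r=minimize(cost,x0,method="Nelder-Mead",options=dict(maxiter=250,initial_simplex=x0+np.vstack([np.zeros(5),np.diag([.003,.003,.003,.12,.12])])))
    print(p0,l0,round(r.fun,3),(r.x[:3]*1e3).round(1),np.degrees(r.x[3:]).round(1))
```

```text
1106
224
-25 80 0.325 [ 0.8 -0.3  1.3] [-34.4  87. ]
-25 92 0.341 [0.3 0.3 3.5] [-34.8  89.4]
-35 80 0.326 [ 1.4 -1.2 -0.1] [-34.   86.1]
-35 92 0.333 [ 0.5 -0.3  2.7] [-34.5  88.3]
-45 80 0.323 [ 1.9 -1.3 -1.1] [-33.7  84.2]
-45 92 0.347 [1.5 0.3 1.3] [-35.4  86.7]
```

{"api": "move_arm", "payload": {
  "deltas": [
    [0.002,-0.003,-0.01,-8,1],
    [0.005,-0.007,-0.03,-16,1],
    [0.008,-0.007,-0.05,-24,1],
    [0.008,-0.007,-0.07,-32,1],
    [0.008,-0.007,-0.1,-35,1],
    [0.008,-0.007,-0.128,-35,1],
    [0.008,-0.007,-0.128,-35,1]
  ]
}}

```text
clock: 28.6
eef_pos: [0.6008, 0.0332, 0.2219]
eef_rot: [-0.527, 1.513, 0.528]
wrist_force: [-1.0, 0.1, 0.1]
gripper_width: 0.005
```

```bash
python3 st.py;python3 - <<'E'
from h import *
im=bot.get_image("side");b=cv2.resize(im[140:260,180:300],None,fx=5,fy=5,interpolation=cv2.INTER_CUBIC)
cv2.imwrite("pics/aa.png",b)
E
```

```text
t 28.6 tcp [0.6008 0.0332 0.2219] w 0.4 phi -35.1 F_XYZ [-1.0, -0.2, 0.1] M_XYZ [-0.05, 0.04, -0.01] TAU [-0.03  -0.033]
```

View pics/aa.png

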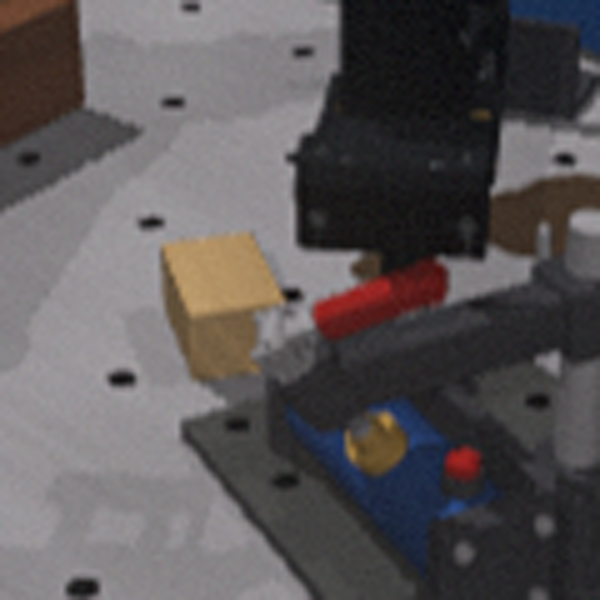

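Creep towards −p in 1.5 mm steps.

{"api": "move_arm", "payload": {
  "deltas": [
    [-0.001,-0.001,0,0,1],
    [-0.002,-0.002,0,0,1],
    [-0.003,-0.003,0,0,1]
  ]
}}

```text
clock: 28.95
eef_pos: [0.6011, 0.0307, 0.2275]
eef_rot: [-0.528, 1.503, 0.527]
wrist_force: [1.3, 0.2, -0.5]
gripper_width: 0.004
```

```bash
python3 st.py
```

```text
t 28.95 tcp [0.6011 0.0307 0.2275] w 0.4 phi -35.0 F_XYZ [1.2, 0.6, -0.5] M_XYZ [-0.06, -0.02, -0.0] TAU [0.16  0.168]
```

{"api": "move_arm", "payload": {
  "deltas": [
    [-0.001,-0.001,0,0,1],
    [-0.001,-0.001,0,0,1]
  ]
}}

```text
clock: 29.15
eef_pos: [0.5995, 0.0297, 0.2264]
eef_rot: [-0.528, 1.505, 0.528]
wrist_force: [-0.2, -0.4, 0.6]
gripper_width: 0.009
```

```bash
python3 st.py
```

```text
t 29.15 tcp [0.5995 0.0297 0.2264] w 0.8 phi -35.0 F_XYZ [-0.1, -0.5, 0.6] M_XYZ [-0.07, -0.03, -0.05] TAU [-0.092 -0.099]
```

{"api": "move_arm", "payload": {
  "deltas": [
    [-0.001,-0.001,0,0,1],
    [-0.002,-0.002,0,0,1],
    [-0.002,-0.002,0,0,1]
  ]
}}

```text
clock: 29.45
eef_pos: [0.5973, 0.0278, 0.2257]
eef_rot: [-0.528, 1.506, 0.528]
wrist_force: [0.4, 0.1, -0.1]
gripper_width: 0.002
```

```bash
python3 st.py
```

```text
t 29.45 tcp [0.5973 0.0278 0.2257] w 0.2 phi -35.0 F_XYZ [0.3, 0.2, -0.1] M_XYZ [-0.04, -0.03, -0.03] TAU [0.04  0.042]
```

{"api": "move_arm", "payload": {
  "deltas": [
    [-0.001,-0.001,0,0,1],
    [-0.001,-0.001,0,0,1]
  ]
}}

```text
clock: 29.65
eef_pos: [0.5963, 0.0268, 0.2258]
eef_rot: [-0.528, 1.506, 0.528]
wrist_force: [-0.0, 0.8, 0.6]
gripper_width: 0.005
```

```bash
python3 st.py
```

```text
t 29.65 tcp [0.5963 0.0268 0.2258] w 0.5 phi -35.0 F_XYZ [-0.3, 0.8, 0.6] M_XYZ [-0.03, 0.01, 0.02] TAU [0.19  0.202]
```

{"api": "move_arm", "payload": {
  "deltas": [
    [-0.001,-0.001,0,0,1],
    [-0.0015,-0.0015,0,0,1],
    [-0.0015,-0.0015,0,0,1]
  ]
}}

```text
clock: 29.95
eef_pos: [0.5949, 0.0255, 0.2258]
eef_rot: [-0.528, 1.505, 0.528]
wrist_force: [-0.1, -0.5, 0.2]
gripper_width: 0.008
```

```bash
python3 st.py
```

```text
t 29.95 tcp [0.5949 0.0255 0.2258] w 0.7 phi -35.0 F_XYZ [0.1, -0.5, 0.2] M_XYZ [0.01, -0.02, 0.02] TAU [-0.083 -0.091]
```

{"api": "move_arm", "payload": {
  "deltas": [
    [-0.0015,-0.0015,0,0,1],
    [-0.0015,-0.0015,0,0,1]
  ]
}}

```text
clock: 30.15
eef_pos: [0.5941, 0.025, 0.226]
eef_rot: [-0.528, 1.503, 0.529]
wrist_force: [4.2, 3.3, -1.7]
gripper_width: 0.006
```

```bash
python3 st.py
```

```text
t 30.15 tcp [0.5941 0.025  0.226 ] w 0.5 phi -34.9 F_XYZ [3.1, 4.3, -1.7] M_XYZ [0.76, -0.62, -0.07] TAU [0.364 0.426]
```

{"api": "move_arm", "payload": {
  "deltas": [
    [0.004,0.004,0,0,1],
    [0.008,0.008,0.01,0,1],
    [0.008,0.008,0.05,0,1],
    [0.008,0.008,0.09,5,1],
    [0.005,0.008,0.125,13,1],
    [0.004,0.01,0.128,21,1],
    [0.003,0.016,0.128,29,1],
    [0.003,0.016,0.128,35,1],
    [0.003,0.016,0.128,35,1]
  ]
}}

```text
clock: 31.05
eef_pos: [0.5965, 0.0399, 0.3545]
eef_rot: [-0.997, 1.331, 0.996]
wrist_force: [-0.4, 0.3, 0.2]
gripper_width: 0.01
```

```bash
python3 st.py;python3 - <<'E'
from h import *
im=bot.get_image("wrist");cv2.imwrite("pics/bb_w.png",im)
im=bot.get_image("side");cv2.imwrite("pics/bb_s.png",im)
a=cv2.imread("pics/z_w0.png")
cv2.imwrite("pics/bb.png",np.hstack([a[90:240,100:450],im[150:300,150:350],]))
cv2.imwrite("pics/bb.png",np.vstack([a[90:240,100:450],bot.get_image("wrist")[90:240,100:450]]))
E
```

```text
t 31.05 tcp [0.5965 0.0399 0.3545] w 0.9 phi 0.1 F_XYZ [-0.5, 0.2, 0.2] M_XYZ [0.05, 0.04, 0.02] TAU [0.039 0.042]
```

View pics/bb.png

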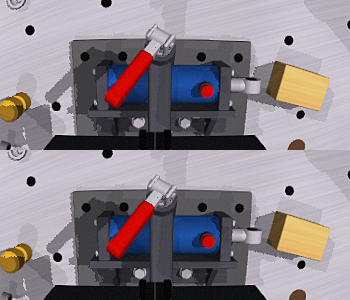

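View pics/bb_s.png

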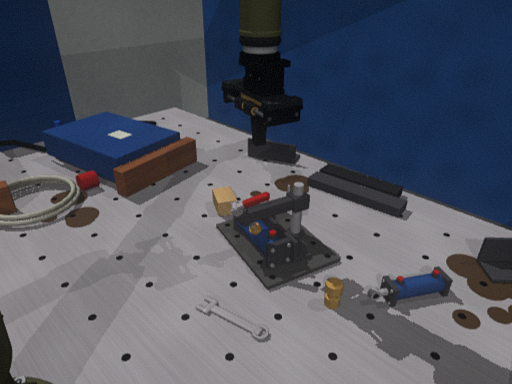

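The lever is folded flat over the head at the same angle before and after the nudge. The cylinder still sits against the stop, and the block, coupling and wrench haven't moved. Handing in.

```bash
python3 -c "
from cell import bot
print(bot.hand_in())"
```

```text
the job is handed in; nothing more can be done
None
```

I screwed the spindle in about 3.35 rad with the lever raised, until the foot bore on the barrel. Then I folded the red lever down to its stop, backed the arm clear and handed in at about 31 s.

**Checks that agree**
- **Lever shut:** pushing it down met a hard stop at 43 N. A fit to the pictures gives 84–89°, within that method's error of fully shut.
- **Foot bearing:** after folding, a sideways nudge of about 5 N on the lever (about 0.33 N m, where free turning takes 0.15) did not visibly turn the spindle.
- **Scene:** the last pictures show the cylinder against the stop. The block, coupling and wrench look unmoved, and the arm is touching nothing.

**What is less certain**
- **Snugness:** I never measured the foot's press before folding. From the torque and the turn angle I put it at roughly 35–90 N, inside the 20–150 N window. Torque readings at tilted grips scattered by about 0.1 N m.
- **Slips:** the grip slipped on the bar several times while screwing in, so I took the turn angle from pictures, good to about 5°.
- **Lever tilt:** the lever tipped up to about 10° from raised during two of the turning strokes. It was back upright for the last one.

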